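# Refill and lock the tea canister of a drinks dispenser

## Task

Refill the dispenser: put every tea carton that is there into the open canister, then set the lid level on its mouth, turn it back until it drops into the start of the thread, and screw it fully home. Then slide the carriage with the canister under the dispenser's head as far as it goes, and push the locking pin through the fork and the handle plate until its head seats against the fork. Leave the mug, the syrup bottle and the sugar pot where they stand.

Things in the scene. Friction and masses are not known exactly. Their poses are not given: they have to be found in the camera images.
- dispenser: Fixed black drinks dispenser. Origin on the counter, under the canister's axis when the carriage is fully out; z up. It extends along its own -y. Base plate 8 high, from x = -60 to +75 and y = +80 to -430, widened at the fork to x = +132; a 160-high column at y = -315 to -435 carries the head. The fork stands at the +x side, clear of the canister's path.
- head_edge (a point): Middle of the lower near edge of the overhanging head (dispenser y = -150, 160 above the counter; axes as the dispenser's). The head is 200 wide in x, 100 high, and reaches from here to dispenser y = -435; a clear jar stands on it. The closed canister passes under it with 17 to spare.
- fork_hole (a point): Centre of the hole on the fork's outer face nearest the robot (dispenser x +73, y -70, height 42; axes as dispenser's). Fork: two steel plates, 10 thick, 48 long (y), tops 66 above the counter, at x +73 to +83 and +117 to +127, each with a 21 square hole along x. The pin enters here along +x.
- carriage (a joint): Travel of the carriage in m along the dispenser's -y: 0 is fully out (canister clear of the head), 0.22 is fully home against its stop under the head. It carries the canister and the handle plate. Friction about 5 N; stays where it is left.
- canister_rim (a point): Centre of the canister's mouth at rim height, 100 above the counter; axes parallel to the dispenser's; moves with the carriage, to which the canister is fixed. White, round, 136 outside; inside 108 wide, 70 deep; neck 117 outside with three thread ridges. Lid origin relative to this in z: -6 with lugs on the ridge beginnings, -16 in the gaps at the thread start, -22 fully home.
- thread_start (a point): Beginning of one of three ridges, on the canister rim's +x side, 61 from its axis, 6 below the rim (others 120 degrees apart). Each runs 75 degrees clockwise from above, falling 7, with a tooth on top at its end that stops a lid lying on it. The 45 degree gap lies counter-clockwise of the beginning. Lugs drop 10 into the gaps, then go clockwise under the ridges; home 56 to 70 degrees past here.
- handle_top (a point): Middle of the top edge of the carriage's aluminium handle plate: 12 thick (x), 40 long (y), top 125 above the counter; 100 in +x and 150 in +y from the canister's axis (dispenser axes); moves with the carriage. It has a 24 square hole along x at height 42. When home the plate stands midway between the fork plates, holes in line, and rises 59 above them.
- lid: White screw lid 138 across, right way up on the counter. Origin at the centre of its underside, z up. Skirt and top together 27 high; on top a wooden grip bar 74 long (lid x), 18 thick (y), 38 high, its top 65 above the origin. Three inward lugs 4 high (at heights 0 to 4), 12 wide, their inner faces 61 from the axis, at 0, 120, 240 degrees from lid x. About 220 g.
- pin: Locking pin lying on the counter. Origin on its axis at the shoulder between head and shank. x runs along the steel shank to the tip: 16 thick, 70 long, last 6 tapered. The aluminium head is a square bar 26 by 26, 60 long (x = -60 to 0). It lies on its head's edge and its tip, so the tip points about 4 degrees down. About 140 g.
- carton1: Cardboard tea carton, 62 long (x), 34 wide (y), 20 high, lying flat; origin at the centre of its underside. May be absent. About 90 g.
- carton2: Tea carton like carton1; may be absent.
- carton3: Tea carton like carton1; may be absent.
- mug: White mug 80 across, 90 high; a bystander, leave alone. Origin at the centre of its underside.
- syrup: Amber syrup bottle 68 across, 200 high; a bystander, leave alone. Origin at the centre of its underside.
- sugar_pot: White open sugar pot 72 across, 75 high; a bystander, leave alone. Origin at the centre of its underside.
There are look-alikes about, which are no part of the job. Of the things like the lid, leave any that is blue or turquoise; of the rest the smaller one is meant.

How it is judged:
By the outcome, as a careful person would: the job done as asked, in the order asked, and still so for the second after the job is handed in, with the robot touching nothing.
Of carton1, carton2, carton3 only 2 to 3 are there at a start; the rules pass over those that are not, and their reading is None.
At some moment in a run one of carton1, carton2, carton3, pin, lid may be knocked a few centimetres aside while the robot is not near it.
It also fails if it takes over 208 s, if anything falls off the work surface, if the arm or the gripper's body presses on something with over 40 N, if the wrist force passes 120 N, or if a joint passes its speed limit or range.

## Robot

A 7-joint arm with a two-finger parallel gripper is mounted at the origin on the work surface. World frame = base frame: x ahead of the robot, y to its left, z up, the work surface at z = 0. Lengths are in m, angles in degrees, forces in N, time in s.
With the tool pointing down it reaches from about 0.425 to 0.875 m from the base axis. Payload 4.7 kg.
Tool frame: the origin (TCP) lies where the fingers leave the gripper's body, on its centre line; the fingertips stand 70 mm ahead of it and the grasp point (between the pads) lies 51 mm ahead of it (env.tip_reach is the distance from the TCP to the fingertips, in m); z points along the fingers, x is the direction in which the jaws open and shut, and the axes are right-handed (so a half turn about z gives the same grasp; the last joint's range is limited). The gripper opens to 87 mm and grips with 3 to 60 N. Pads are 19 mm wide; open, the fingers measure 117 mm over their backs; the gripper's body (75 mm by 190 mm) begins 51 mm behind the grasp point.
Start: joints at [-66.629, 18.392, -4.016, 83.108, 1.295, 78.541, -3.26], TCP at [0.249, 0.6, 0.292] pointing down, gripper open.
Joint ranges: [-163.93, 163.93], [-17.29, 119.83], [-79.2, 71.16], [3.27, 140.29], [-89.18, 269.18], [5.43, 117.66], [-154.24, 154.24]. Speed limits (degrees/s): [147.25, 147.25, 180, 180, 180, 180, 180].

## Interface

Orientations are given as [roll, pitch, yaw] about the fixed x, y, z axes, in that order (R = Rz(yaw) Ry(pitch) Rx(roll)).
In Python, from cell import env, optics, order gives the robot as it stands.
- The arm moves only by the shell command python3 -m creep 'ROWS' [FORCE]. ROWS is JSON, a list of rows, each a list of 7 numbers: the shift along the tool's x, y, z in cm, then the turn, a rotation vector about the tool's x, y, z in rad, then the opening, from 0 (shut) to 1 (fully open). A call has 1 to 20 rows; each row shifts and turns the pose as measured when the row begins, along the tool's axes as they then stand; what a row does not reach is not made up. A row lasts 1/10 s, in which the tool goes at most 50 mm and 8.59 degrees, less where a joint would pass 70% of its speed; a pose out of reach is approached as far as the arm can. A call with a gripper value outside its range is refused whole. The fingers move at their own pace and stop on an object; FORCE is the grip in N (left out, the last holds). Time passes only in rows, so rows that do not move let the fingers close. It gives the time, the measured TCP pose, the force and the opening at its end, in the units of the state.
- env.get_obs(): the state, without advancing time (a new reading comes with each control period).
- optics.read_camera(name): name is "scene" or "top" or "wrist"; returns a dict with "frame" (384x512x3 uint8, blue, green, red), "z_map" (384x512 float32, m along the optical axis (not along the pixel's ray), 0 where there is no reading), "fx", "fy", "cx", "cy" (pixels), "distortion" ([k1, k2, p1, p2, k3] as OpenCV has them; the pictures are not rectified), "R" (3x3) and "t" (3): a world point X has camera coordinates R X + t; the wrist camera has in their place "hand_eye" (4x4, takes a point from camera to tool coordinates, whose origin is the TCP and whose axes are the tool frame's). Camera axes: x right, y down, z forward; pixel columns grow to the right and rows downward; lengths in m; the calibration is good to about 2 mm. A picture is of the moment at which its call begins: read the wrist's pose just before it.
- order.sign_off(): hands the job in, once; it reports no verdict.
The state is a dict: "time_s": time; "qpos": joint angles; "joint_velocities": joint speeds; "effort": joint torques, N m; "tool_pos": TCP position; "tool_rot": TCP orientation; "force": force on the tool from outside, world axes, zero at the start; "wrist_torque": the same for the moment, N m; "grip_width": finger opening in m.
Only numpy, scipy, OpenCV 4.12 (cv2) and the standard library are available. Lean on these libraries where they do the work, as an engineer would, in place of code of your own. Each camera call takes 0.05 s, during which the arm holds its last target. There are 200 camera calls.

## Working session

There is one attempt and no reset: what is moved stays moved. The work goes in short steps, Python scripts to look and compute and a shell command to move; the robot and the scene stay as the last step left them, time stands still between calls to the robot, and variables do not carry over. Pictures are saved under pics/ and viewed, on a budget of 14 in all, crops included, one or two more only if the job needs it, and the job is handed in when it is done.

```bash
ls; mkdir -p pics
python3 - <<'E'
from cell import env,optics
import cv2,numpy as np
print(env.get_obs())
for n in ["scene","top"]:
    c=optics.read_camera(n); np.savez(f"{n}0.npz",**c)
    cv2.imwrite(f"pics/{n}0.png",cv2.resize(c["frame"],(800,600)))
    print(n,c["fx"],c["fy"],c["cx"],c["cy"],c["distortion"],c["R"],c["t"])
c=optics.read_camera("wrist");print(c["hand_eye"],c["fx"],c["distortion"])
E
```

```text
pics
{'time_s': 0.0, 'qpos': array([-66.62956974,  18.43832933,  -4.01726644,  83.17585326,
         1.29630288,  78.53919008,  -3.25966259]), 'joint_velocities': array([ 0.00571735,  0.00449349,  0.07657813, -0.04159148, -0.03654928,
        0.00986794,  0.0654333 ]), 'effort': array([ 1.02224032e-03, -4.91298151e+01, -4.03768541e-01, -3.12523162e+01,
       -6.40287506e-02,  4.41648276e-02,  2.24713913e-04]), 'tool_pos': array([0.24926824, 0.59984921, 0.29116156]), 'tool_rot': array([1.79993542e+02, 1.08049909e-01, 6.74415782e+01]), 'force': array([-0.07705827,  0.4037351 , -0.25027024]), 'wrist_torque': array([-0.05883749, -0.00355824, -0.01094565]), 'grip_width': 0.0868154177508057}
scene 346.75106274977145 346.75106274977145 252.61683330433456 190.0961488252828 [-0.1053897  0.         0.         0.         0.       ] [[ 0.83232544  0.5540135   0.01741823]
 [ 0.42364865 -0.61557852 -0.66451855]
 [-0.35742996  0.56047491 -0.74706874]] [-0.51784188 -0.02131211  1.17804281]
top 489.4140845354763 489.4140845354763 256.05693407235253 194.042513077295 [0.02813607 0.         0.         0.         0.        ] [[ 0.00717475 -0.99996075 -0.00519826]
 [-0.97895609 -0.00596364 -0.20398382]
 [ 0.20394482  0.0065524  -0.97896046]] [0.19528376 0.51439484 1.47958548]
[[ 9.99999249e-01 -9.00092350e-04  8.31198618e-04  2.63351802e-04]
 [ 6.29636492e-04  9.59540903e-01  2.81568570e-01 -7.80287444e-02]
 [-1.05100679e-03 -2.81567836e-01  9.59540749e-01 -9.25029809e-02]
 [ 0.00000000e+00  0.00000000e+00  0.00000000e+00  1.00000000e+00]] 316.3085878551183 [-0.03023319  0.          0.          0.          0.        ]
```

View pics/scene0.png

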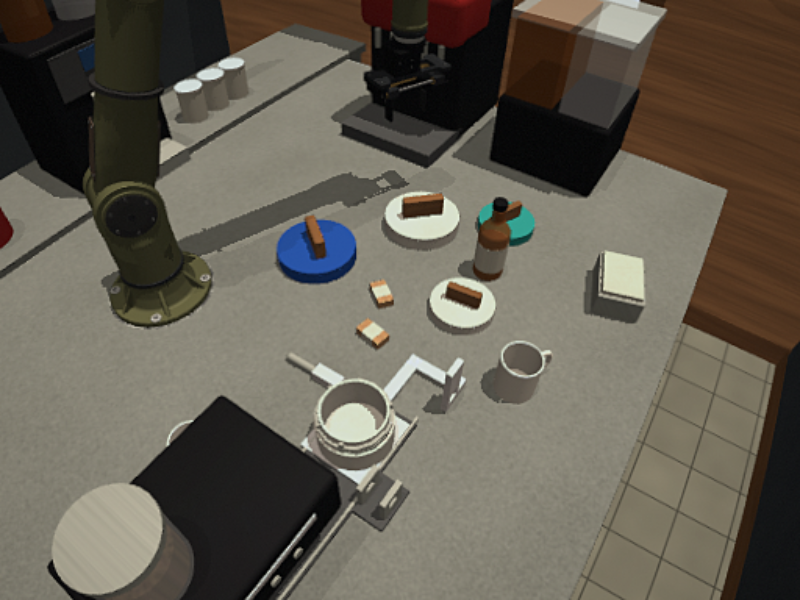

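View pics/top0.png

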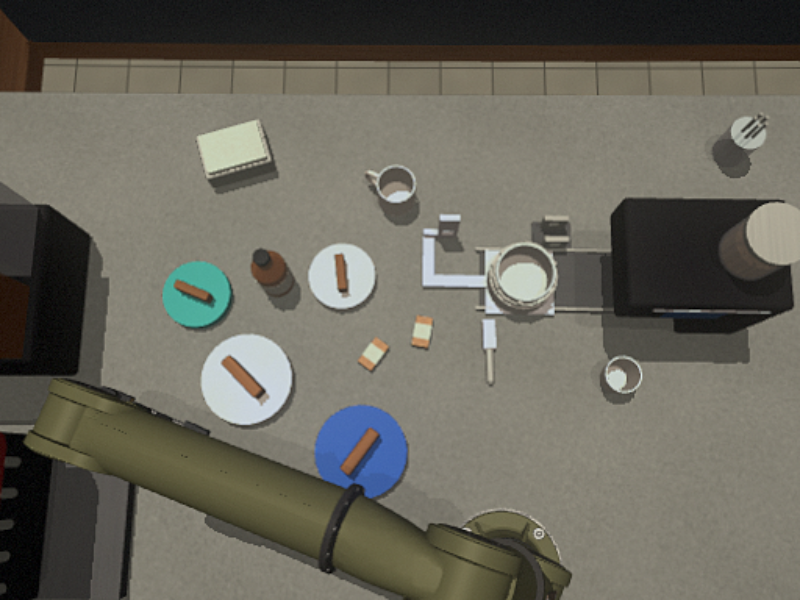

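Top view: the lid candidates are white large (247,379), white small (342,276), blue (361,450) and turquoise (196,294). The smaller white one fits the description. Cartons are at (374,354) and (422,332). The pin is at (489,345), its shank pointing toward the robot. The canister is at (523,277), the handle plate at (449,222) and the fork at (556,230). I'll measure these and make a crop to confirm.

```bash
cat > h.py <<'E'
from cell import env,optics
import cv2,numpy as np
from scipy.spatial.transform import Rotation as Ro
np.set_printoptions(precision=4,suppress=True)
def read(n):
    o=env.get_obs(); c=optics.read_camera(n)
    if n=="wrist":
        Rt=Ro.from_euler("xyz",o["tool_rot"],degrees=True).as_matrix(); H=c["hand_eye"]
        c["Rwc"]=Rt@H[:3,:3]; c["o"]=Rt@H[:3,3]+o["tool_pos"]
    else: c["Rwc"]=c["R"].T; c["o"]=-c["R"].T@c["t"]
    c["K"]=np.array([[c["fx"],0,c["cx"]],[0,c["fy"],c["cy"]],[0,0,1]]); return c
def norm(c,uv): return cv2.undistortPoints(np.array(uv,float).reshape(-1,1,2),c["K"],np.array(c["distortion"],float)).reshape(-1,2)
def plane(c,uv,z):
    n=norm(c,uv); d=np.c_[n,np.ones(len(n))]@c["Rwc"].T
    return c["o"]+d*((z-c["o"][2])/d[:,2])[:,None]
def proj(c,X):
    X=np.atleast_2d(X).astype(float); R=c["Rwc"].T
    return cv2.projectPoints(X,cv2.Rodrigues(R)[0],-R@c["o"],c["K"],np.array(c["distortion"],float))[0].reshape(-1,2)
def cloud(c):
    v,u=np.mgrid[:384,:512]; n=norm(c,np.c_[u.ravel(),v.ravel()]); z=c["z_map"].ravel()
    P=(np.c_[n,np.ones(len(n))]*z[:,None])@c["Rwc"].T+c["o"]; P[z==0]=np.nan
    return P.reshape(384,512,3)
def blobs(m,amin=30):
    k,l,s,ce=cv2.connectedComponentsWithStats(m.astype(np.uint8)); return [(l==i,s[i],ce[i]) for i in range(1,k) if s[i,4]>=amin]
def tools(): 
    o=env.get_obs(); return o["tool_pos"],Ro.from_euler("xyz",o["tool_rot"],degrees=True).as_matrix(),o
def crop(c,box,name,s=4):
    x,y,w,h=box; cv2.imwrite(f"pics/{name}.png",cv2.resize(c["frame"][y:y+h,x:x+w],None,fx=s,fy=s,interpolation=cv2.INTER_CUBIC))
E
python3 - <<'E'
from h import *
c=read("top"); P=cloud(c); hsv=cv2.cvtColor(c["frame"],cv2.COLOR_BGR2HSV)
for nm,(u,v) in dict(lidS=(219,170),lidL=(158,240),can=(335,177),plate=(287,142),fork1=(356,139),mug=(253,118),sug=(398,241),pinhead=(313,213),pinsh=(313,233)).items(): print(nm,P[v,u],hsv[v,u])
z=P[...,2]
# lid tops 0.02..0.04
for m,s,ce in blobs((z>.018)&(z<.036)&(hsv[...,1]<70),200):
    pts=P[m][:,:2]; (x,y),r=cv2.minEnclosingCircle(pts.astype(np.float32)); print("disc",ce,(x,y),r,np.median(z[m]))
# wood grip
for m,s,ce in blobs((hsv[...,0]<20)&(hsv[...,1]>110),25):
    print("brown",ce,s,np.nanmedian(P[m],0),cv2.minAreaRect(P[m][:,:2].astype(np.float32)))
cv2.imwrite("pics/c1.png",np.hstack([cv2.resize(c["frame"][140:290,110:285],(525,450),interpolation=cv2.INTER_CUBIC)]))
crop(c,(260,110,120,145),"c2",4)
E
```

```text
lidS [0.5862 0.3153 0.0686] [ 12 134 137]
lidL [0.3634 0.492  0.0866] [ 12 136 146]
can [ 0.5758 -0.0537  0.0276] [ 50  15 210]
plate [0.6642 0.1044 0.1146] [14 46 72]
fork1 [ 0.6904 -0.1169  0.0672] [ 23  34 186]
mug [0.7815 0.211  0.0078] [ 17  42 150]
sug [ 0.3738 -0.2486  0.0108] [ 72  12 209]
pinhead [0.4594 0.018  0.0222] [105  19 217]
pinsh [0.3957 0.019  0.0219] [ 25  30 197]
disc [219.0537 177.0634] (0.5755258798599243, 0.3191918432712555) 0.06992184370756149 0.02667935998360882
disc [334.643  176.8963] (0.5713067054748535, -0.049454789608716965) 0.05283544585108757 0.02964211364770719
disc [313.2189 220.2532] (0.4216994047164917, 0.017782317474484444) 0.06394287198781967 0.02382048295785477
disc [158.3177 242.8792] (0.3640713393688202, 0.5043328404426575) 0.09218212217092514 0.033308987721487826
brown [224.8828  33.8887] [   0    6  512   52 5757] [ 1.4934  0.3904 -0.6898] ((1.4914947748184204, 0.16283845901489258), (0.21002474427223206, 2.4940574169158936), 5.266537189483643)
brown [172.2112 172.1767] [161 161  22  20 232] [0.5565 0.4446 0.1373] ((0.5821586847305298, 0.449
[... 1083 characters left out ...]
 (0.03071587160229683, 0.014978817664086819), 75.75508117675781)
brown [154.7692 240.4434] [142 228  26  26 221] [0.3629 0.502  0.0843] ((nan, nan), (0.0, 0.0), 0.0)
brown [234.1087 232.0435] [230 228  10   9  46] [0.3972 0.2679 0.0188] ((0.39880746603012085, 0.26896971464157104), (0.035113610327243805, 0.013214796781539917), 47.26384353637695)
brown [229.6234 288.4892] [218 274  24  30 231] [0.2204 0.2736 0.0851] ((0.22285829484462738, 0.2753008008003235), (0.02507007122039795, 0.09386010468006134), 53.37748718261719)
brown [  1.1798 294.2022] [  0 277   5  39  89] [0.2053 0.8241 0.316 ] ((0.198591947555542, 0.8450098633766174), (0.05541674420237541, 0.09203421324491501), 88.68573760986328)
```

View pics/c1.png

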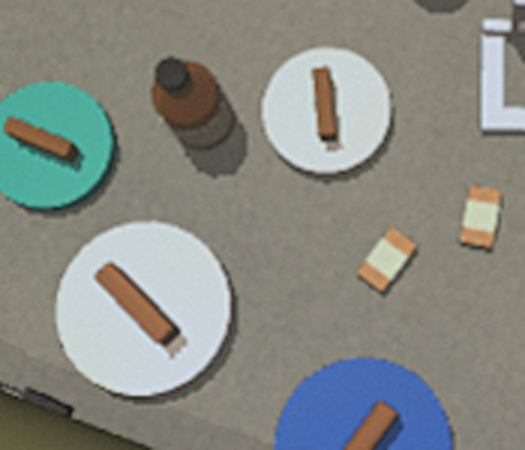

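View pics/c2.png

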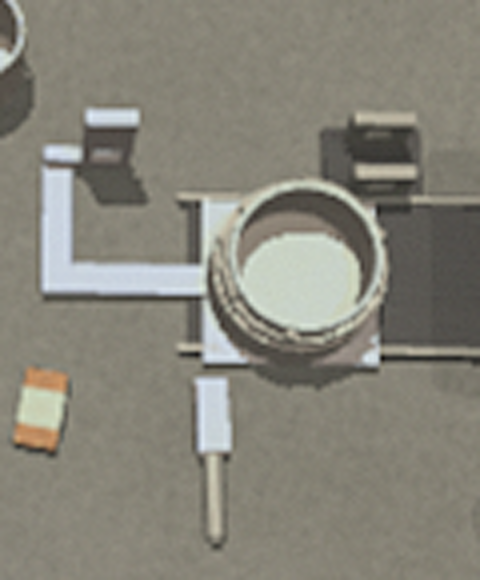

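The crops confirm it: the small white lid is at c1 (325,110), two cartons are at c1 (387,260) and (480,217), and the pin tip points at the robot in c2 (215,540). The canister rim is at c2 (305,265). I'll compute the geometry precisely.

```bash
cat >> h.py <<'E'
def go(xyz,yaw=None,rp=None):
    """tool-axis steps: first the turn (rotvec, rad), then the shift (cm) in the turned frame"""
    p,R,o=tools(); e=Ro.from_matrix(R).as_euler("xyz",degrees=True)
    T=R if yaw is None and rp is None else Ro.from_euler("xyz",[*(rp or (180,0)),yaw],degrees=True).as_matrix()
    print("turn",Ro.from_matrix(R.T@T).as_rotvec(),"shift cm",100*T.T@(np.array(xyz)-p), "shift if unturned",100*R.T@(np.array(xyz)-p))
def st():
    o=env.get_obs(); print(round(o["time_s"],1),o["tool_pos"],o["tool_rot"],o["force"],o["grip_width"],o["qpos"])
E
python3 - <<'E'
from h import *
c=read("top"); P=cloud(c); z=P[...,2]; x=P[...,0]; y=P[...,1]
box=lambda a,b,cc,d:(x>a)&(x<b)&(y>cc)&(y<d)
m=box(.45,.70,-.15,.05)&(z>.095)&(z<.105); q=P[m]; A=np.c_[2*q[:,:2],np.ones(len(q))]; s=np.linalg.lstsq(A,(q[:,:2]**2).sum(1),rcond=None)[0]
print("rim",s[:2],np.sqrt(s[2]+s[0]**2+s[1]**2),q[:,2].mean(),len(q), q.min(0),q.max(0))
for n,b in dict(plate=(box(.6,.75,.05,.16)&(z>.118)),fork=(box(.6,.75,-.2,-.06)&(z>.058)&(z<.075)),arm=(box(.45,.75,.03,.2)&(z<.117)&(z>.006)),head=(z>.245)&(z<.275)&(x>.4)&(x<.8)&(y<-.15)&(y>-.5)).items():
    for mm,ss,ce in blobs(b,8): print(n,ce,len(P[mm]),P[mm].mean(0),P[mm].min(0),P[mm].max(0),cv2.minAreaRect(P[mm][:,:2].astype(np.float32)))
m=box(.3,.49,-.02,.05)&(z>.006)
q=P[m]; print("pin",q.min(0),q.max(0)); vx=cv2.fitLine(q[:,:2].astype(np.float32),cv2.DIST_L2,0,.01,.01).ravel(); print(vx, np.degrees(np.arctan2(vx[1],vx[0])))
for a in np.arange(.35,.49,.01):
    t=q[abs(q[:,0]-a)<.004]; 
    if len(t): print(round(a,2),t[:,1].mean().round(4),np.ptp(t[:,1]).round(4),t[:,2].max().round(4),end="; ")
print(); go((.416,.254,.20),53.5)
E
```

```text
rim [ 0.5673 -0.0468] 0.056470100090214775 0.09898836595596121 199 [ 0.509  -0.1072  0.0951] [0.6292 0.0157 0.105 ]
plate [287.9643 139.7857] 56 [0.6682 0.102  0.124 ] [0.6613 0.0833 0.1182] [0.6755 0.1203 0.1326] ((0.6683337092399597, 0.10172949731349945), (0.03718008100986481, 0.013567634858191013), 88.71659088134766)
fork [355.8909 139.2909] 55 [ 0.6899 -0.1169  0.0658] [ 0.6835 -0.1408  0.058 ] [ 0.6964 -0.0932  0.073 ] ((0.6892325282096863, -0.11680018156766891), (0.047554563730955124, 0.012104855850338936), 87.38856506347656)
fork [356.2742 152.4839] 62 [ 0.6465 -0.1167  0.0655] [ 0.6406 -0.1423  0.0592] [ 0.6528 -0.0928  0.0746] ((0.6467351317405701, -0.11754745244979858), (0.012268420308828354, 0.04948597401380539), 0.1569533497095108)
fork [343.45 162.65] 20 [ 0.6128 -0.0752  0.0665] [ 0.6026 -0.0895  0.0592] [ 0.6223 -0.0601  0.075 ] ((0.6128741502761841, -0.07511359453201294), (0.0352039560675621, 0.004017375409603119), 60.93370056152344)
arm [261.1809 129.6383] 94 [0.7239 0.1837 0.0561] [0.7129 0.1709 0.0062] [0.7483 0.1972 0.0927] ((0.728298008441925, 0.1816353052854538)
[... 998 characters left out ...]
6919012069702, -0.33649516105651855), (0.2851731479167938, 0.20332634449005127), 89.13101196289062)
pin [ 0.3002 -0.0188  0.006 ] [0.488  0.0499 0.0321]
[0.9999 0.0156 0.4236 0.0172] 0.89387316
0.35 0.0123 0.0 0.0095; 0.36 0.0161 0.022 0.0256; 0.37 0.0167 0.0135 0.0223; 0.38 0.0148 0.0473 0.0257; 0.39 0.0152 0.0633 0.0243; 0.4 0.0167 0.0409 0.0234; 0.41 0.0163 0.03 0.0225; 0.42 0.0168 0.0229 0.0237; 0.43 0.0174 0.036 0.0312; 0.44 0.0182 0.0509 0.032; 0.45 0.0192 0.0426 0.0301; 0.46 0.0175 0.0404 0.0317; 0.47 0.0177 0.032 0.0301; 0.48 0.0188 0.0264 0.0311; 0.49 -0.0097 0.0 0.0074; 
turn [0.0002 0.0008 0.2432] shift cm [-17.908   33.9777   9.1747] shift if unturned [-25.556   28.6643   9.198 ]
```

```bash
python3 -m creep '[[0,0,0,0,0,0.12,1],[0,0,0,0,0,0.12,1],[-1.5,2.8,0.7,0,0,0,1],[-1.5,2.8,0.7,0,0,0,1],[-1.5,2.8,0.7,0,0,0,1],[-1.5,2.8,0.7,0,0,0,1],[-1.5,2.8,0.7,0,0,0,1],[-1.5,2.8,0.7,0,0,0,1],[-1.5,2.8,0.7,0,0,0,1],[-1.5,2.8,0.7,0,0,0,1],[-1.5,2.8,0.7,0,0,0,1],[-1.5,2.8,0.7,0,0,0,1],[-1.5,2.8,0.7,0,0,0,1],[-1.5,2.8,0.7,0,0,0,1],[0,0,0,0,0,0,1],[0,0,0,0,0,0,1]]'
python3 - <<'E'
from h import *
st();go((.416,.254,.20),53.5)
c=read("top"); hsv=cv2.cvtColor(c["frame"],cv2.COLOR_BGR2HSV);P=cloud(c)
for m,s,ce in blobs((hsv[...,0]<20)&(hsv[...,1]>110)&(P[...,2]<.04)&(P[...,2]>.005),15): print(ce,s[4],plane(c,[ce],.02))
c=read("wrist"); cv2.imwrite("pics/w1.png",c["frame"])
hsv=cv2.cvtColor(c["frame"],cv2.COLOR_BGR2HSV)
for m,s,ce in blobs((hsv[...,0]<20)&(hsv[...,1]>110),60): print(ce,s,plane(c,[ce],.02))
E
```

```text
time_s: 1.85
tool_pos: [0.4141, 0.2414, 0.2024]
tool_rot: [-179.8, 0.0, 53.2]
force: [-0.8, 0.7, 0.4]
grip_width: 0.087
1.9 [0.4141 0.2414 0.2024] [-179.8488    0.0048   53.2231] [-0.7687  0.6833  0.4013] 0.08696562206659209 [-45.6015   1.2762  12.4633 113.6337  -0.458   65.1773  20.2745]
turn [-0.0026  0.0001 -0.0048] shift cm [ 1.1243 -0.5952  0.2379] shift if unturned [ 1.1214 -0.6     0.2394]
[271.4571 204.3429] 35 [[0.4868 0.1496 0.02  ]]
[127.0298  14.9912] [  95    0   60   35 1712] [[0.2376 0.2461 0.02  ]]
[270.4941 157.399 ] [252 147  38  21 767] [[0.3969 0.2696 0.02  ]]
[504.8166 186.21  ] [495 158  17  55 638] [[0.5468 0.4266 0.02  ]]
[270.1271 208.3935] [252 201  37  16 582] [[0.4349 0.2415 0.02  ]]
[207.8011 254.5994] [187 239  40  27 699] [[0.4369 0.1659 0.02  ]]
[405.6593 256.4945] [397 247  16  19 182] [[0.5535 0.3177 0.02  ]]
[ 82.6362 279.9975] [ 71 252  31  56 789] [[0.3841 0.0476 0.02  ]]
[430.6303 280.0873] [412 253  31  55 779] [[0.5919 0.3251 0.02  ]]
[225.2937 299.514 ] [210 295  36  14 286] [[0.4862 0.1482 0.02  ]]
[381.1515 329.3904] [ 231  317  281   22 4337] [[0.6129 0.2558 0.02  ]]
```

View pics/w1.png

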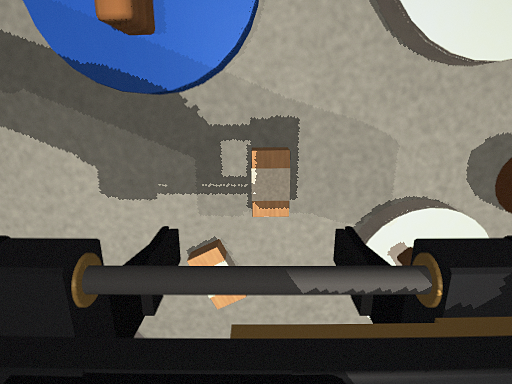

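The wrist view shows carton B at (270,183), aligned with the jaws. The second carton is at (215,272).

```bash
python3 -m creep '[[0.6,-0.35,2,0,0,0,1],[0.6,-0.35,3,0,0,0,1],[0,0,3,0,0,0,1],[0,0,2.5,0,0,0,1],[0,0,1.5,0,0,0,1],[0,0,0.5,0,0,0,1],[0,0,0,0,0,0,1]]'
python3 - <<'E'
from h import *
go((.416,.2555,.075))
E
```

```text
time_s: 2.65
tool_pos: [0.4136, 0.2677, 0.0763]
tool_rot: [-179.8, -0.5, 54.2]
force: [-0.1, -0.5, 0.1]
grip_width: 0.0874
turn [0. 0. 0.] shift cm [-0.855   0.9075  0.1153] shift if unturned [-0.855   0.9075  0.1153]
```

```bash
python3 -m creep '[[-0.4,0.45,0.1,0,0,0,1],[-0.4,0.4,0,0,0,0,1],[0,0,0,0,0,0,1]]'
python3 - <<'E'
from h import *
go((.416,.2555,.075),53.5)
E
```

```text
time_s: 2.95
tool_pos: [0.417, 0.2571, 0.0774]
tool_rot: [-179.9, -0.7, 54.3]
force: [-0.2, -0.1, 0.1]
grip_width: 0.087
turn [-0.0019 -0.0122  0.0144] shift cm [-0.1913  0.0186  0.2408] shift if unturned [-0.1945  0.0163  0.2384]
```

```bash
python3 -m creep '[[-0.1,0,0.25,0,-0.012,0,1],[0,0,0,0,0,0,0],[0,0,0,0,0,0,0],[0,0,0,0,0,0,0],[0,0,0,0,0,0,0],[0,0,-2,0,0,0,0],[0,0,-3,0,0,0,0],[0,0,-3,0,0,0,0],[0,0,-3,0,0,0,0],[0,0,-3,0,0,0,0],[0,0,0,0,0,0,0]]' 15
python3 - <<'E'
from h import *
go((.568,-.047,.20),54)
E
```

```text
time_s: 4.05
tool_pos: [0.4163, 0.2558, 0.2203]
tool_rot: [-179.9, 0.1, 54.3]
force: [0.6, 0.1, 0.4]
grip_width: 0.0149
turn [-0.0021  0.0015  0.005 ] shift cm [-15.5825  30.0748   2.0262] shift if unturned [-15.7303  30.0004   1.9859]
```

Run:
```python
from h import *
st()
c=read("wrist"); cv2.imwrite("pics/w2.png",c["frame"])
c=read("top"); hsv=cv2.cvtColor(c["frame"],cv2.COLOR_BGR2HSV)
for m,s,ce in blobs((hsv[...,0]<20)&(hsv[...,1]>110),15): print(ce,s[4],plane(c,[ce],.02))
```

```text
4.0 [0.4163 0.2558 0.2203] [-179.8785    0.085    54.2878] [0.6207 0.1483 0.3817] 0.014853627188710108 [-46.4052   1.5064  11.9853 111.2192  -0.4312  67.429   20.03  ]
[224.6605  33.884 ] 5752 [[1.08   0.3105 0.02  ]]
[172.2085 172.2298] 235 [[0.5904 0.4705 0.02  ]]
[217.3846 170.7051] 78 [[0.5964 0.3246 0.02  ]]
[  7.7134 202.3278] 848 [[0.4884 0.9878 0.02  ]]
[122.4017 185.5556] 117 [[0.5453 0.6284 0.02  ]]
[271.1892 204.3784] 37 [[0.4867 0.1504 0.02  ]]
[154.7692 240.4434] 221 [[0.3693 0.5158 0.02  ]]
[229.6966 288.3632] 234 [[0.2232 0.2779 0.02  ]]
[  1.6923 281.8846] 26 [[0.2398 0.978  0.02  ]]
[  1.0213 298.    ] 47 [[0.1915 0.9743 0.02  ]]
```

View pics/w2.png

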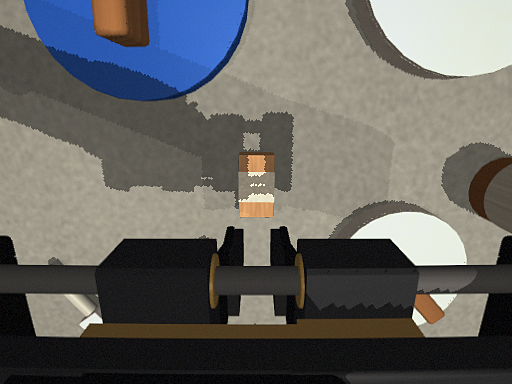

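The wrist view shows the carton still on the counter at (256,185), with the fingers shut above it. They are slow, about 70 mm/s, so I lifted too early. I'll retry with a longer closing time.

```bash
python3 - <<'E'
from h import *
c=read("wrist"); hsv=cv2.cvtColor(c["frame"],cv2.COLOR_BGR2HSV)
for m,s,ce in blobs((hsv[...,0]<20)&(hsv[...,1]>110),60): print(ce,s[4],plane(c,[ce],.02))
E
python3 -m creep '[[0,0,2,0,0,0,0.75],[0,0,3,0,0,0,0.75],[0,0,3,0,0,0,0.75],[0,0,3,0,0,0,0.75],[0,0,2,0,0,0,0.75],[0,0,1,0,0,0,0.75],[0,0,0,0,0,0,0.75],[0,0,0,0,0,0,0.75]]'
python3 - <<'E'
from h import *
go((.416,.2555,.075),53.5)
E
```

```text
[123.9533  21.3305] 2354 [[0.2325 0.2478 0.02  ]]
[259.5245 163.5608] 715 [[0.3968 0.2695 0.02  ]]
[489.8287 187.0697] 975 [[0.5436 0.4357 0.02  ]]
[259.1072 211.8363] 513 [[0.435  0.2416 0.02  ]]
[396.3158 258.1711] 76 [[0.5569 0.3258 0.02  ]]
[227.4875 280.9502] 281 [[0.4777 0.1706 0.02  ]]
[285.6171 280.4944] 269 [[0.5123 0.22   0.02  ]]
[429.7632 308.8355] 760 [[0.632  0.3264 0.02  ]]
[247.8208 329.7612] 5364 [[0.5391 0.1519 0.02  ]]
time_s: 5.0
tool_pos: [0.418, 0.2633, 0.0759]
tool_rot: [-179.7, -0.7, 54.4]
force: [-0.2, 0.0, 0.4]
grip_width: 0.0598
turn [-0.0045 -0.0121  0.0155] shift cm [-0.7418  0.3055  0.0943] shift if unturned [-0.7475  0.2943  0.0839]
```

```bash
python3 -m creep '[[-0.4,0.15,0,0,-0.012,0,0.75],[-0.3,0.15,0,0,0,0.01,0.75],[0,0,0.1,0,0,0,0.2],[0,0,0,0,0,0,0],[0,0,0,0,0,0,0],[0,0,0,0,0,0,0],[0,0,0,0,0,0,0],[0,0,0,0,0,0,0],[0,0,0,0,0,0,0],[0,0,0,0,0,0,0]]' 15; python3 -m creep '[[0,0,-2,0,0,0,0],[0,0,-3,0,0,0,0],[0,0,-3,0,0,0,0],[0,0,-3,0,0,0,0],[0,0,-3,0,0,0,0],[0,0,0,0,0,0,0]]';  python3 - <<'E'
from h import *
go((.568,-.047,.20),54)
E
```

```text
time_s: 6.0
tool_pos: [0.4144, 0.2528, 0.0729]
tool_rot: [-179.7, 0.4, 53.7]
force: [1.0, 0.5, 0.2]
grip_width: 0.0198
time_s: 6.6
tool_pos: [0.4129, 0.2507, 0.2147]
tool_rot: [-179.6, 1.0, 53.7]
force: [0.5, 0.7, -1.7]
grip_width: 0.0196
turn [-0.0078  0.017  -0.006 ] shift cm [-14.9653  30.0463   1.4735] shift if unturned [-14.7603  30.1466   1.4911]
```

```bash
python3 -m creep '[[-1.5,3,0,0,0,0,0],[-1.5,3,0,0,0,0,0],[-1.5,3,0,0,0,0,0],[-1.5,3,0,0,0,0,0],[-1.5,3,0,0,0,0,0],[-1.5,3,0,0,0,0,0],[-1.5,3,0,0,0,0,0],[-1.5,3,0,0,0,0,0],[-1.5,3,0,0,0,0,0],[-1.2,2.4,0,0,0,0,0],[0,0,0,0,0,0,0],[0,0,0,0,0,0,0]]'
python3 - <<'E'
from h import *
go((.568,-.047,.20),54); st()
c=read("top"); hsv=cv2.cvtColor(c["frame"],cv2.COLOR_BGR2HSV)
for m,s,ce in blobs((hsv[...,0]<20)&(hsv[...,1]>110),12): print(ce,s[4],plane(c,[ce],.02))
crop(c,(220,120,200,150),"t2",3); c=read("wrist"); cv2.imwrite("pics/x.png",c["frame"])
cv2.imwrite("pics/t2.png",np.hstack([cv2.resize(cv2.imread("pics/t2.png"),(400,300)),cv2.resize(c["frame"],(400,300))]))
E
```

```text
time_s: 7.8
tool_pos: [0.5599, -0.0537, 0.2009]
tool_rot: [-178.8, 2.0, 53.9]
force: [-1.1, 0.5, -1.2]
grip_width: 0.0198
turn [-0.0212  0.035  -0.0016] shift cm [1.0178 0.2599 0.0851] shift if unturned [1.0204 0.2597 0.044 ]
7.8 [ 0.5599 -0.0537  0.2009] [-178.7879    2.0047   53.9318] [-1.093   0.4857 -1.1966] 0.019773593720446056 [-23.6387  13.6181  29.7088 101.9369  -6.0174  68.3647  61.7305]
[224.8715  33.899 ] 5742 [[1.08   0.3098 0.02  ]]
[172.1957 172.1391] 230 [[0.5907 0.4705 0.02  ]]
[217.7009 173.8318] 107 [[0.586  0.3233 0.02  ]]
[338.3636 178.    ] 22 [[ 0.5744 -0.0656  0.02  ]]
[  7.7544 202.5029] 851 [[0.4878 0.9876 0.02  ]]
[122.2261 185.4783] 115 [[0.5456 0.629  0.02  ]]
[270.9714 204.4286] 35 [[0.4865 0.1511 0.02  ]]
[268.6 219. ] 45 [[0.4395 0.1586 0.02  ]]
[154.7692 240.4434] 221 [[0.3693 0.5158 0.02  ]]
[229.6043 288.4348] 230 [[0.223  0.2782 0.02  ]]
[  1.1935 292.1398] 93 [[0.209  0.9758 0.02  ]]
```

View pics/t2.png

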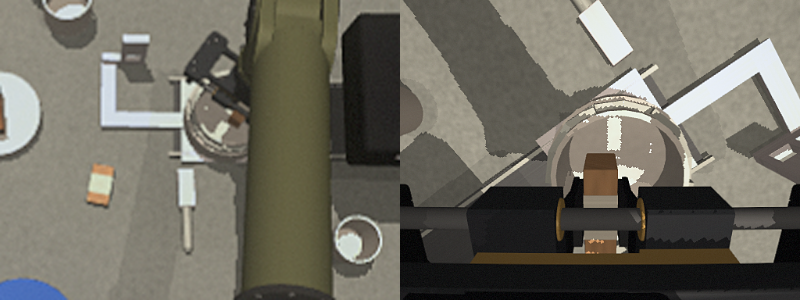

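The first carton is held on edge between the fingers, right half at (600,195), and it hangs over the canister. I'll lower it, offset to one side.

```bash
python3 -m creep '[[-0.25,0.1,0,-0.02,0.03,0,0],[-0.25,0.1,0.5,0,0,0,0],[0,0,1.5,0,0,0,0],[0,0,1.5,0,0,0,0],[0,0,1,0,0,0,0],[0,0,0,0,0,0,0]]'
python3 - <<'E'
from h import *
go((.568,-.047,.112),54)
E
```

```text
time_s: 8.5
tool_pos: [0.5564, -0.0516, 0.151]
tool_rot: [-179.7, 0.3, 54.6]
force: [0.3, -0.1, -0.9]
grip_width: 0.0199
turn [-0.0057  0.0044  0.0097] shift cm [1.0553 0.6657 3.9001] shift if unturned [1.066  0.698  3.8916]
```

```bash
python3 -m creep '[[-0.2,0.35,0.3,0,0,0,0],[-0.2,0.3,1,0,0,0,0],[0,0,1,0,0,0,0],[0,0,1,0,0,0,0],[0,0,0.5,0,0,0,0],[0,0,0,0,0,0,0]]'
python3 - <<'E'
from h import *
go((.568,-.047,.112),54)
E
```

```text
time_s: 9.1
tool_pos: [0.5597, -0.059, 0.1095]
tool_rot: [-179.7, 0.3, 54.6]
force: [-0.6, -0.3, -0.6]
grip_width: 0.02
turn [-0.0057  0.005   0.0101] shift cm [ 1.4601 -0.0371 -0.2535] shift if unturned [ 1.4591 -0.0238 -0.2606]
```

Now release by opening modestly, lift, and head for the second carton.

```bash
python3 -m creep '[[0,0,0,0,0,0,0.42],[0,0,0,0,0,0,0.42],[0,0,0,0,0,0,0.42],[0,0,0,0,0,0,0.42],[0,0,-2,0,0,0,0.42],[0,0,-3,0,0,0,0.42],[0,0,-3,0,0,0,0.5],[0,0,-2,0,0,0,0.7],[0,0,0,0,0,0,0.7]]';  python3 - <<'E'
from h import *
go((.4633,.1548,.20),82.5)
E
```

```text
time_s: 10.0
tool_pos: [0.5613, -0.0589, 0.2151]
tool_rot: [-179.8, 0.2, 54.6]
force: [0.2, -0.3, -0.5]
grip_width: 0.0522
turn [-0.004   0.0019 -0.4872] shift cm [ 19.9089 -12.5052   1.5076] shift if unturned [ 11.7417 -20.3658   1.5437]
```

```bash
python3 -m creep '[[0,0,0,0,0,-0.122,0.75],[0,0,0,0,0,-0.122,0.75],[0,0,0,0,0,-0.122,0.75],[0,0,0,0,0,-0.122,0.75],[2.5,-1.55,0.2,0,0,0,0.75],[2.5,-1.55,0.2,0,0,0,0.75],[2.5,-1.55,0.2,0,0,0,0.75],[2.5,-1.55,0.2,0,0,0,0.75],[2.5,-1.55,0.2,0,0,0,0.75],[2.5,-1.55,0.2,0,0,0,0.75],[2.5,-1.55,0.2,0,0,0,0.75],[2.3,-1.4,0.1,0,0,0,0.75],[0,0,0,0,0,0,0.75],[0,0,0,0,0,0,0.75]]';  python3 - <<'E'
from h import *
go((.4633,.1548,.20),82.5)
c=read("wrist"); hsv=cv2.cvtColor(c["frame"],cv2.COLOR_BGR2HSV)
for m,s,ce in blobs((hsv[...,0]<20)&(hsv[...,1]>110),60): print(ce,s[4],plane(c,[ce],.02))
E
```

```text
time_s: 11.4
tool_pos: [0.4531, 0.1573, 0.1897]
tool_rot: [-179.3, 0.3, 83.6]
force: [-0.1, -0.2, -0.3]
grip_width: 0.0652
turn [-0.0116  0.0049  0.02  ] shift cm [-0.1162  1.0476 -1.0327] shift if unturned [-0.1421  1.033  -1.0442]
[258.3026 179.9708] 856 [[0.4384 0.1603 0.02  ]]
[254.8906 231.9692] 585 [[0.4855 0.1521 0.02  ]]
[121.5652 280.1515] 660 [[0.5207 0.0212 0.02  ]]
[391.3796 279.966 ] 648 [[0.5483 0.2744 0.02  ]]
[360.7476 329.2129] 4993 [[0.6004 0.2446 0.02  ]]
```

```bash
python3 -m creep '[[0,0.5,1,-0.01,0,0.02,0.75],[0,0.4,2,0,0,0.02,0.75],[0,0,2,0,0,0,0.75],[0,0,1,0,0,0,0.75],[0,0,0.5,0,0,0,0.75],[0,0,0,0,0,0,0.75]]';  python3 - <<'E'
from h import *
go((.4620,.1560,.074),81)
E
```

```text
time_s: 12.05
tool_pos: [0.4652, 0.1502, 0.1225]
tool_rot: [179.9, 0.3, 80.7]
force: [-0.3, 0.2, -0.7]
grip_width: 0.0655
turn [ 0.001   0.0051 -0.0056] shift cm [ 0.5221 -0.4034  4.8509] shift if unturned [ 0.5445 -0.4112  4.8478]
```

```bash
python3 -m creep '[[0.3,-0.2,1,0,0,0,0.75],[0.1,-0.15,1.5,0,0,0,0.75],[0,0,1.2,0,0,0,0.75],[0,0,0.8,0,0,0,0.75],[0,0,0.2,0,0,0,0.75],[0,0,0,0,0,0,0.75]]';  python3 - <<'E'
from h import *
go((.4620,.1560,.074),81)
E
```

```text
time_s: 12.65
tool_pos: [0.4642, 0.1557, 0.0748]
tool_rot: [179.7, 0.1, 80.7]
force: [-0.6, -0.2, -0.2]
grip_width: 0.0654
turn [ 0.005   0.0019 -0.0059] shift cm [-0.0082 -0.2226  0.0801] shift if unturned [-0.0094 -0.223   0.079 ]
```

Well centred, so close.

```bash
python3 -m creep '[[0,-0.15,0,0,0,0,0],[0,0,0,0,0,0,0],[0,0,0,0,0,0,0],[0,0,0,0,0,0,0],[0,0,0,0,0,0,0],[0,0,0,0,0,0,0],[0,0,0,0,0,0,0],[0,0,-2,0,0,0,0],[0,0,-3,0,0,0,0],[0,0,-3,0,0,0,0],[0,0,-3,0,0,0,0],[0,0,-2,0,0,0,0],[0,0,0,0,0,0,0]]' 15;  python3 - <<'E'
from h import *
go((.568,-.047,.20),54)
E
```

```text
time_s: 13.95
tool_pos: [0.4612, 0.1558, 0.2092]
tool_rot: [179.8, 0.2, 80.6]
force: [0.2, 0.5, -0.9]
grip_width: 0.0339
turn [0.0039 0.0025 0.4648] shift cm [-10.1241  20.5614   0.9191] shift if unturned [-18.2629  13.8395   1.0237]
```

```bash
python3 -m creep '[[0,0,0,0,0,0.116,0],[0,0,0,0,0,0.116,0],[0,0,0,0,0,0.116,0],[0,0,0,0,0,0.116,0],[-1.2,2.8,0,0,0,0,0],[-1.2,2.8,0,0,0,0,0],[-1.2,2.8,0,0,0,0,0],[-1.2,2.8,0,0,0,0,0],[-1.2,2.8,0,0,0,0,0],[-1.2,2.8,0,0,0,0,0],[-1.2,2.8,0,0,0,0,0],[0,0,0,0,0,0,0],[0,0,0,0,0,0,0]]';  python3 - <<'E'
from h import *
go((.575,-.0373,.145),54)
E
```

```text
time_s: 15.25
tool_pos: [0.5632, -0.0363, 0.1916]
tool_rot: [-179.5, 1.1, 53.1]
force: [-0.0, 0.2, -0.4]
grip_width: 0.0338
turn [-0.0084  0.0197 -0.0152] shift cm [0.6147 1.0172 4.6633] shift if unturned [0.7219 1.0463 4.6414]
```

```bash
python3 -m creep '[[0.4,0.5,0.5,0,0.02,-0.01,0],[0.3,0.5,1.2,0,0,0,0],[0,0,1.2,0,0,0,0],[0,0,1,0,0,0,0],[0,0,0.5,0,0,0,0],[0,0,0,0,0,0,0]]';  python3 - <<'E'
from h import *
go((.575,-.0373,.145),54)
E
```

```text
time_s: 15.85
tool_pos: [0.5733, -0.032, 0.1401]
tool_rot: [-179.2, -0.0, 54.1]
force: [0.8, -0.0, -0.7]
grip_width: 0.0337
turn [-0.0139 -0.      0.0013] shift cm [-0.3281  0.4453 -0.4852] shift if unturned [-0.3287  0.4381 -0.4913]
```

```bash
python3 -m creep '[[-0.3,0.4,0,0,0,0,0],[0,0,0,0,0,0,0],[0,0,0,0,0,0,0.6],[0,0,0,0,0,0,0.6],[0,0,0,0,0,0,0.6],[0,0,0,0,0,0,0.6],[0,0,-2,0,0,0,0.6],[0,0,-3,0,0,0,0.6],[0,0,-3,0,0,0,0.7],[0,0,-2,0,0,0,0.9],[0,0,0,0,0,0,0.9]]';  python3 - <<'E'
from h import *
go((.5755,.319,.30),90)
E
```

```text
time_s: 16.95
tool_pos: [0.5765, -0.038, 0.2456]
tool_rot: [-179.3, -0.1, 54.1]
force: [0.3, 0.3, 1.3]
grip_width: 0.069
turn [-0.0109 -0.0057 -0.627 ] shift cm [35.7012 -0.1048 -5.4423] shift if unturned [ 28.8603 -21.0932  -5.1341]
```

Run:
```python
from h import *
c=read("top"); P=cloud(c); z=P[...,2]; x=P[...,0]; y=P[...,1]
for lo,hi in((.19,.22),(.15,.19),(.1,.15),(.05,.1)):
    m=(x>.48)&(x<.68)&(y>.38)&(y<.53)&(z>lo)&(z<hi); q=P[m]; print(lo,len(q),q.mean(0),q.min(0),q.max(0))
hsv=cv2.cvtColor(c["frame"],cv2.COLOR_BGR2HSV)
m=(x>.5)&(x<.65)&(y>.25)&(y<.38)&(z>.055); print("bar",P[m].mean(0),cv2.minAreaRect(P[m][:,:2].astype(np.float32)))
mm=(x>.45)&(x<.7)&(y>.22)&(y<.40)&(z>.015)&(z<.08);(a,b),r=cv2.minEnclosingCircle(P[mm&(abs(x-.575)<.08)&(abs(y-.319)<.08)][:,:2].astype(np.float32));print("disc",a,b,r)
cs=read("scene"); Q=cloud(cs); z=Q[...,2]; x=Q[...,0]; y=Q[...,1]
for lo,hi in((.18,.22),(.1,.15),(.03,.08)):
    m=(x>.48)&(x<.68)&(y>.38)&(y<.53)&(z>lo)&(z<hi); q=Q[m]; print("sc",lo,len(q),q.mean(0),q.min(0),q.max(0))
m=(x>.5)&(x<.65)&(y>.25)&(y<.38)&(z>.06); print("bar",Q[m].mean(0),cv2.minAreaRect(Q[m][:,:2].astype(np.float32)))
crop(c,(200,145,60,60),"a",6); c2=c["frame"][150:205,300:370]
u=proj(cs,[[.575,.319,.03],[.568,-.047,.09]]).astype(int); print(u)
ims=[cv2.resize(i,(390,390),interpolation=cv2.INTER_CUBIC) for i in (c["frame"][145:205,205:265],c["frame"][145:205,305:365])]
ims2=[cv2.resize(cs["frame"][v-32:v+32,uu-32:uu+32],(390,390),interpolation=cv2.INTER_CUBIC)[:200] if 0 else cv2.resize(cs["frame"][v-32:v+32,uu-32:uu+32],(200,200)) for uu,v in u]
cv2.imwrite("pics/lid1.png",np.vstack([np.hstack(ims),np.hstack([np.hstack(ims2),np.zeros((200,380,3),np.uint8)])]))
```

```text
0.19 97 [0.5671 0.4553 0.1999] [0.5516 0.4401 0.1904] [0.5816 0.4715 0.2072]
0.15 54 [0.5598 0.4507 0.1617] [0.5486 0.4354 0.1501] [0.5786 0.4737 0.1885]
0.1 305 [0.5575 0.4476 0.1311] [0.5342 0.4195 0.1008] [0.5982 0.4887 0.1499]
0.05 106 [0.546  0.4381 0.0782] [0.5329 0.4183 0.0504] [0.5846 0.4796 0.0994]
bar [0.574  0.3186 0.0641] ((0.5743111371994019, 0.3188146650791168), (0.07328367978334427, 0.0176419448107481), 5.91654109954834)
disc 0.5750735998153687 0.31978169083595276 0.07026541978120804
sc 0.18 91 [0.573  0.4506 0.1952] [0.5556 0.4393 0.1801] [0.586  0.4702 0.2032]
sc 0.1 305 [0.5776 0.4357 0.1268] [0.539  0.4196 0.1   ] [0.6053 0.4751 0.15  ]
sc 0.03 215 [0.5792 0.4296 0.0559] [0.5384 0.3816 0.0302] [0.6055 0.4628 0.08  ]
bar [0.5788 0.3179 0.0636] ((0.5779612064361572, 0.31906816363334656), (0.07398675382137299, 0.02035943791270256), 5.9082136154174805)
[[294 191]
 [225 263]]
```

View pics/lid1.png

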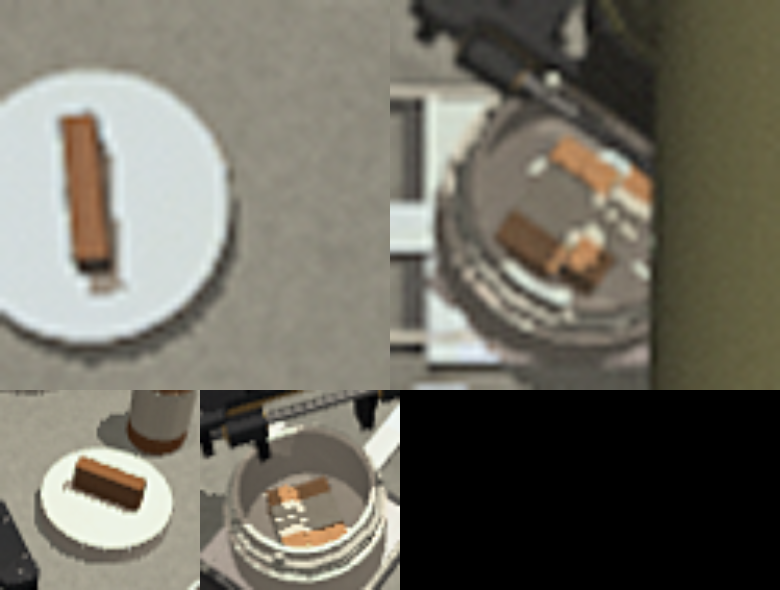

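Both cartons lie inside the canister, well below the rim. The lid bar runs about 6° off world x. The syrup bottle at (0.568,0.454) leaves only about 6 mm to the gripper body, so I'll bias the grasp to -y and descend slowly.

```bash
python3 -m creep '[[0,0,0,0,0,-0.122,0.6],[0,0,0,0,0,-0.122,0.6],[0,0,0,0,0,-0.122,0.6],[0,0,0,0,0,-0.122,0.6],[0,0,0,0,0,-0.122,0.6],[0,0,0,0,0,-0.122,0.6],[3,0.3,0,0,0,0,0.6],[3,0.3,0,0,0,0,0.6],[3,0.3,0,0,0,0,0.6],[3,0.3,0,0,0,0,0.6],[3,0.3,0,0,0,0,0.6],[3,0.3,0,0,0,0,0.6],[3,0.3,0,0,0,0,0.6],[3,0.3,0,0,0,0,0.6],[3,0.3,0,0,0,0,0.6],[3,0.3,0,0,0,0,0.6],[1.5,0.3,0,0,0,0,0.6],[0,0,0,0,0,0,0.6],[0,0,0,0,0,0,0.6]]'
python3 - <<'E'
from h import *
go((.5745,.311,.15),96); st()
c=read("wrist"); hsv=cv2.cvtColor(c["frame"],cv2.COLOR_BGR2HSV)
for m,s,ce in blobs((hsv[...,0]<20)&(hsv[...,1]>110),200): q=plane(c,np.argwhere(m)[:,::-1],.065);print(ce,s[4],plane(c,[ce],.065),cv2.minAreaRect(q[:,:2].astype(np.float32)))
E
```

```text
time_s: 18.95
tool_pos: [0.5499, 0.2859, 0.2079]
tool_rot: [-176.2, -0.1, 97.5]
force: [0.4, -1.6, 0.1]
grip_width: 0.0521
turn [-0.0655 -0.0006  0.027 ] shift cm [2.2383 2.7124 5.7859] shift if unturned [2.1556 3.1447 5.5954]
18.9 [0.5499 0.2859 0.2079] [-176.2486   -0.0858   97.5469] [ 0.4337 -1.554   0.0699] 0.05212499200238587 [-38.4413  19.8769  11.473   91.5472  -5.4928  72.5266  71.8473]
[292.4102 232.1873] 1570 [[0.5599 0.3172 0.065 ]] ((0.5603786110877991, 0.31775274872779846), (0.055928271263837814, 0.020187456160783768), 6.8868889808654785)
[406.7795 219.5035] 576 [[0.5376 0.4065 0.065 ]] ((0.5364192724227905, 0.40907716751098633), (0.01708376593887806, 0.04709170386195183), 41.6337890625)
[484.7674 249.8548] 675 [[0.5549 0.478  0.065 ]] ((0.5564281940460205, 0.47489920258522034), (0.023037398234009743, 0.033497925847768784), 6.787384033203125)
[145.0556 280.033 ] 576 [[0.6175 0.2021 0.065 ]] ((0.6178550720214844, 0.20321226119995117), (0.015901561826467514, 0.05044843629002571), 89.88514709472656)
[368.242  280.5925] 562 [[0.5939 0.3869 0.065 ]] ((0.5941498875617981, 0.38547250628471375), (0.05069684982299805, 0.0159844271838665), 15.040762901306152)
[339.3585 329.2286] 4909 [[0.6426 0.3717 0.065 ]] ((0.6333010196685791, 0.36340078711509705), (0.04201866686344147, 0.30416956543922424), 7.985203266143799)
```

```bash
python3 -m creep '[[0,0,0,-0.033,0,0.01,0.6],[0,0,0,-0.033,0,0.01,0.6],[0.7,0.9,0.5,0,0,0,0.6],[0.7,0.9,1,0,0,0,0.6],[0.7,0.9,1,0,0,0,0.6],[0,0,1,0,0,0,0.6],[0,0,0.5,0,0,0,0.6],[0,0,0,0,0,0,0.6]]'
python3 - <<'E'
from h import *
go((.5745,.311,.103),96.5)
E
```

```text
time_s: 19.8
tool_pos: [0.5806, 0.2995, 0.1631]
tool_rot: [-180.0, 0.3, 95.5]
force: [-0.3, 0.3, 0.5]
grip_width: 0.0521
turn [-0.0001  0.0044 -0.017 ] shift cm [ 1.2105 -0.4762  6.0076] shift if unturned [ 1.2288 -0.4964  6.0023]
```

```bash
python3 -m creep '[[0.3,-0.25,0.3,0,0,-0.015,0.6],[0.3,-0.2,1,0,0,0,0.6],[0.2,0,1,0,0,0,0.6],[0,0,1,0,0,0,0.6],[0,0,0.8,0,0,0,0.6],[0,0,0.4,0,0,0,0.6],[0,0,0,0,0,0,0.6]]'
python3 - <<'E'
from h import *
go((.5745,.311,.103),96.5)
E
```

```text
time_s: 20.5
tool_pos: [0.5739, 0.307, 0.114]
tool_rot: [-179.9, 0.3, 96.5]
force: [-0.5, 0.2, 0.1]
grip_width: 0.0523
turn [-0.0012  0.0046 -0.0004] shift cm [0.3935 0.1007 1.0962] shift if unturned [0.3986 0.1019 1.0942]
```

```bash
python3 -m creep '[[0.2,0.1,0.4,0,0,0,0.6],[0.2,0,0.4,0,0,0,0.6],[0,0,0.15,0,0,0,0.6],[0,0,0,0,0,0,0],[0,0,0,0,0,0,0],[0,0,0,0,0,0,0],[0,0,0,0,0,0,0],[0,0,0,0,0,0,0],[0,0,0,0,0,0,0],[0,0,0,0,0,0,0],[0,0,0,0,0,0,0],[0,0,0,0,0,0,0]]' 40
python3 - <<'E'
from h import *
st()
E
```

```text
time_s: 21.7
tool_pos: [0.5752, 0.3126, 0.105]
tool_rot: [179.9, 0.1, 96.5]
force: [-0.6, 0.3, -0.7]
grip_width: 0.018
21.7 [0.5752 0.3126 0.105 ] [179.9391   0.1256  96.4821] [-0.5689  0.2835 -0.6577] 0.017975063712647836 [-39.36    27.2837  10.8074  93.9925  -5.5774  59.2525  69.6087]
```

```bash
python3 -m creep '[[0,0,-0.5,0,0,0,0],[0,0,-1.5,0,0,0,0],[0,0,-2,0,0,0,0],[0,0,-2,0,0,0,0],[0,0,-2,0,0,0,0],[0,0,-2,0,0,0,0],[0,0,-2,0,0,0,0],[0,0,-2,0,0,0,0],[0,0,-1,0,0,0,0],[0,0,0,0,0,0,0]]'
python3 - <<'E'
from h import *
st(); go((.568,-.047,.25),62.5)
def fit(q):
    for _ in range(4):
        A=np.c_[2*q[:,:2],np.ones(len(q))]; s=np.linalg.lstsq(A,(q[:,:2]**2).sum(1),rcond=None)[0]; r=np.sqrt(s[2]+s[0]**2+s[1]**2)
        e=abs(np.hypot(*(q[:,:2]-s[:2]).T)-r); q=q[e<max(.003,2*e.std())]
    return s[:2],r,len(q)
for n in("scene","top"):
    c=read(n);P=cloud(c);z=P[...,2];x=P[...,0];y=P[...,1]
    m=(abs(x-.568)<.075)&(abs(y+.047)<.075)&(z>.096)&(z<.104); print(n,fit(P[m]),P[m][:,2].mean())
    m=(abs(x-.668)<.02)&(abs(y-.102)<.035)&(z>.12)&(z<.13); print("plate",P[m].mean(0),P[m].min(0),P[m].max(0))
    m=(abs(x-.668)<.04)&(abs(y+.117)<.035)&(z>.06)&(z<.072); print("fork",P[m].mean(0),P[m].min(0),P[m].max(0),m.sum())
    m=(abs(x-.575)<.1)&(abs(y-.315)<.1)&(z>.16)&(z<.185); print("lid",fit(P[m]) if m.sum()>50 else 0)
c=read("wrist"); cv2.imwrite("pics/w3.png",c["frame"])
E
```

```text
time_s: 22.7
tool_pos: [0.5748, 0.3095, 0.2672]
tool_rot: [180.0, 0.3, 96.3]
force: [0.1, 0.5, -2.4]
grip_width: 0.018
22.7 [0.5748 0.3095 0.2672] [179.9579   0.3297  96.3242] [ 0.1154  0.4901 -2.3689] 0.01798009799849757 [-40.1219  19.4447  11.9554  85.0965  -3.7455  75.9662  68.4092]
turn [0.0024 0.0054 0.5903] shift cm [-31.9371  15.8556   1.7233] shift if unturned [-35.3472  -4.607    1.9233]
scene (array([ 0.5689, -0.0464]), np.float64(0.056476761995302625), 276) 0.09959053532966768
plate [0.6708 0.1026 0.1255] [0.6642 0.0833 0.1209] [0.6767 0.1248 0.1283]
fork [ 0.6681 -0.1171  0.0655] [ 0.6402 -0.1414  0.06  ] [ 0.6958 -0.0914  0.0695] 191
lid (array([0.5781, 0.3087]), np.float64(0.06890554293494956), 259)
top (array([ 0.5674, -0.0466]), np.float64(0.0559889397337139), 155) 0.09958033233613042
plate [0.6686 0.1023 0.1247] [0.6608 0.0833 0.12  ] [0.6753 0.1204 0.1289]
fork [ 0.6672 -0.1165  0.066 ] [ 0.6411 -0.1416  0.06  ] [ 0.6958 -0.093   0.0719] 102
lid (array([0.5687, 0.31  ]), np.float64(0.06033427920117356), 34)
```

```bash
python3 -m creep '[[0,0,0,0,0,0.118,0],[0,0,0,0,0,0.118,0],[0,0,0,0,0,0.118,0],[0,0,0,0,0,0.118,0],[0,0,0,0,0,0.118,0],[-2.4,1.2,0,0,0,0,0],[-2.4,1.2,0,0,0,0,0],[-2.4,1.2,0,0,0,0,0],[-2.4,1.2,0,0,0,0,0],[-2.4,1.2,0,0,0,0,0],[-2.4,1.2,0,0,0,0,0],[-2.4,1.2,0,0,0,0,0],[-2.4,1.2,0,0,0,0,0],[-2.4,1.2,0,0,0,0,0],[-2.4,1.2,0,0,0,0,0],[-2.4,1.2,0,0,0,0,0],[-2.4,1.2,0,0,0,0,0],[-1.5,0.8,0,0,0,0,0],[0,0,0,0,0,0,0],[0,0,0,0,0,0,0]]'
python3 - <<'E'
from h import *
go((.5667,-.0459,.22),62.5)
E
```

```text
time_s: 24.85
tool_pos: [0.5458, -0.0437, 0.2394]
tool_rot: [-178.1, 2.8, 61.3]
force: [-0.2, 0.3, -2.0]
grip_width: 0.0174
turn [-0.033   0.0489 -0.0212] shift cm [0.7718 1.9578 1.9397] shift if unturned [0.9062 2.0022 1.8334]
```

```bash
python3 -m creep '[[0,0,0,-0.03,0.045,-0.02,0],[0.3,0.8,0,0,0,0,0],[0.3,0.7,0.3,0,0,0,0],[0.1,0.4,0.5,0,0,0,0],[0,0,0.5,0,0,0,0],[0,0,0,0,0,0,0],[0,0,0,0,0,0,0]]'
python3 - <<'E'
from h import *
go((.5667,-.0459,.21),62.5)
E
```

```text
time_s: 25.55
tool_pos: [0.5677, -0.0388, 0.2218]
tool_rot: [-179.5, 0.4, 63.0]
force: [-0.5, -0.7, -2.1]
grip_width: 0.0177
turn [-0.0087  0.0064  0.0081] shift cm [-0.6735  0.2405  1.176 ] shift if unturned [-0.6679  0.2454  1.1781]
```

```bash
python3 -m creep '[[-0.3,0.1,0,-0.008,0.006,0.008,0],[-0.3,0.1,0,0,0,0,0],[0,0,0.4,0,0,0,0],[0,0,0.4,0,0,0,0],[0,0,0,0,0,0,0],[0,0,0,0,0,0,0]]'
python3 - <<'E'
from h import *
go((.5667,-.0459,.20),62.5)
E
```

```text
time_s: 26.15
tool_pos: [0.5662, -0.0461, 0.2135]
tool_rot: [180.0, -0.0, 62.4]
force: [-0.5, 0.2, -2.5]
grip_width: 0.018
turn [ 0.     -0.0004 -0.0017] shift cm [0.0461 0.0373 1.3457] shift if unturned [0.0456 0.0372 1.3457]
```

```bash
cat >> h.py <<'E'
def fit(q):
    for _ in range(5):
        A=np.c_[2*q[:,:2],np.ones(len(q))]; s=np.linalg.lstsq(A,(q[:,:2]**2).sum(1),rcond=None)[0]; r=np.sqrt(s[2]+s[0]**2+s[1]**2)
        e=abs(np.hypot(*(q[:,:2]-s[:2]).T)-r); q=q[e<max(.002,2*e.std())]
    return s[:2],r,len(q)
def lidfit(n,zt,cx=.568,cy=-.047):
    """circle through the white disc's outline pixels cast onto its top plane"""
    c=read(n); P=cloud(c); z=P[...,2]
    m=((abs(P[...,0]-cx)<.09)&(abs(P[...,1]-cy)<.09)&(abs(z-zt)<.006)).astype(np.uint8)
    m=cv2.morphologyEx(m,cv2.MORPH_CLOSE,np.ones((15,15))); k=cv2.findContours(m,cv2.RETR_EXTERNAL,cv2.CHAIN_APPROX_NONE)[0]
    k=max(k,key=cv2.contourArea).reshape(-1,2); print(n,"lid",fit(plane(c,k,zt)),"zmed",np.nanmedian(z[m>0]))
E
python3 - <<'E'
from h import *
lidfit("scene",.1355)
E
python3 -m creep '[[0.05,0.04,0.3,0,0,0,0],[0,0,0.3,0,0,0,0],[0,0,0.3,0,0,0,0],[0,0,0.2,0,0,0,0],[0,0,0,0,0,0,0],[0,0,0,0,0,0,0]]'
python3 - <<'E'
from h import *
go((.5667,-.0459,.20),62.5); lidfit("scene",.125)
E
```

```text
scene lid (array([ 0.574 , -0.0532]), np.float64(0.06377171134459085), 72) zmed 0.13596204383724575
time_s: 26.8
tool_pos: [0.5669, -0.0454, 0.2013]
tool_rot: [-180.0, -0.0, 62.4]
force: [-0.2, -0.8, -2.6]
grip_width: 0.0177
turn [-0.0002 -0.0003 -0.001 ] shift cm [-0.0477  0.0066  0.1345] shift if unturned [-0.0478  0.0067  0.1345]
scene lid (array([ 0.5755, -0.0537]), np.float64(0.06269596251076032), 68) zmed 0.1236842533962802
```

```bash
python3 -m creep '[[-0.05,0,0.2,0,0,0,0],[0,0,0.2,0,0,0,0],[0,0,0.1,0,0,0,0],[0,0,0,0,0,0,0]]'; python3 -m creep '[[0,0,0.2,0,0,0,0],[0,0,0.2,0,0,0,0],[0,0,0,0,0,0,0]]'
python3 - <<'E'
from h import *
st()
E
```

```text
time_s: 27.25
tool_pos: [0.5667, -0.0457, 0.1962]
tool_rot: [-180.0, -0.1, 62.4]
force: [0.2, -0.0, -2.1]
grip_width: 0.0178
time_s: 27.55
tool_pos: [0.5669, -0.0458, 0.1961]
tool_rot: [-180.0, -0.1, 62.5]
force: [-0.6, 0.1, -2.0]
grip_width: 0.0178
27.6 [ 0.5669 -0.0458  0.1961] [-179.9735   -0.13     62.4611] [-0.5522  0.0929 -2.0212] 0.01776895290065417 [-22.5849  13.1282  28.0476 102.8111  -6.873   65.6874  70.1371]
```

```bash
python3 -m creep '[[0,0,0.4,0,0,0,0],[0,0,0.4,0,0,0,0]]'; python3 -m creep '[[0,0,0.5,0,0,0,0],[0,0,0.5,0,0,0,0]]'
```

```text
time_s: 27.75
tool_pos: [0.5674, -0.0458, 0.1952]
tool_rot: [-180.0, -0.3, 62.5]
force: [-13.6, 1.4, 28.6]
grip_width: 0.0176
time_s: 27.95
tool_pos: [0.5674, -0.0461, 0.1951]
tool_rot: [-179.9, -0.5, 62.5]
force: [-14.9, 1.5, 29.8]
grip_width: 0.0182
```

```bash
python3 -m creep '[[0,0,0,0,0.004,-0.05,0],[0,-0.05,0.1,0,0.004,-0.1,0],[0,0,0.1,0,0,-0.1,0],[0,0,0.1,0,0,-0.1,0],[0,0,0.1,0,0,-0.1,0],[0,0,0.1,0,0,-0.05,0]]'
python3 - <<'E'
from h import *
st()
E
```

```text
time_s: 28.55
tool_pos: [0.566, -0.0468, 0.1992]
tool_rot: [179.7, -1.2, 91.9]
force: [-4.9, 2.7, 6.1]
grip_width: 0.0176
28.6 [ 0.566  -0.0468  0.1992] [179.6803  -1.1833  91.8708] [-4.8651  2.6525  6.1071] 0.01758819534388088 [-18.996   12.5083  24.6055 102.7391  -7.003   65.8429  99.8203]
```

```bash
python3 -m creep '[[0,0,0.1,0,0.01,-0.08,0],[0,0,0.15,0,0.01,-0.08,0],[0,0,0.2,0,0,-0.08,0],[0,0,0.2,0,0,0,0]]'
python3 - <<'E'
from h import *
st()
E
```

```text
time_s: 28.95
tool_pos: [0.5653, -0.0481, 0.1932]
tool_rot: [179.3, -2.2, 106.1]
force: [-0.1, 0.3, -1.5]
grip_width: 0.0179
28.9 [ 0.5653 -0.0481  0.1932] [179.2838  -2.1905 106.1014] [-0.1072  0.3413 -1.5491] 0.017949729623342552 [-16.8216  12.8778  22.9904 102.9273  -8.0169  65.5477 115.0887]
```

Run:
```python
from h import *
go((.5666,-.0467,.189),108)
```

```text
turn [ 0.0131 -0.038  -0.0334] shift cm [0.0913 0.1709 0.4191] shift if unturned [0.0808 0.1625 0.4246]
```

```bash
python3 -m creep '[[0.05,0.1,0.1,0.013,-0.038,-0.03,0],[0.05,0.05,0.2,0,0,0,0],[0,0,0.3,0,0,0,0],[0,0,0.3,0,0,0,0],[0,0,0,0,0,0,0]]'
python3 - <<'E'
from h import *
st();go((.5666,-.0467,.189),108)
E
```

```text
time_s: 29.45
tool_pos: [0.567, -0.0472, 0.1898]
tool_rot: [179.8, -0.2, 107.3]
force: [0.3, -0.2, -1.6]
grip_width: 0.0176
29.4 [ 0.567  -0.0472  0.1898] [179.8338  -0.1628 107.2654] [ 0.2914 -0.1951 -1.6355] 0.01756745367743552 [-17.8839  13.1065  22.8656 103.048   -5.8207  64.8633 114.1813]
turn [ 0.0029 -0.0028 -0.0128] shift cm [ 0.0632 -0.0211  0.0797] shift if unturned [ 0.0627 -0.0221  0.0798]
```

```bash
python3 -m creep '[[0,0,0.3,0,0,0,0],[0,0,0.2,0,0,0.08,0],[0,0,0.05,0,0,0.1,0],[0,0,0.05,0,0,0.1,0],[0,0,0.05,0,0,0.1,0],[0,0,0.1,0,0,0.1,0]]'
python3 - <<'E'
from h import *
st()
E
```

```text
time_s: 30.05
tool_pos: [0.568, -0.0469, 0.1882]
tool_rot: [179.8, -0.5, 78.8]
force: [-4.0, -2.3, 4.4]
grip_width: 0.0177
30.1 [ 0.568  -0.0469  0.1882] [179.8015  -0.4797  78.7628] [-3.9902 -2.2534  4.3934] 0.01774440354542037 [-20.6838  13.4498  26.2135 103.2245  -7.0358  64.5825  86.671 ]
```

```bash
python3 -m creep '[[0,0,0.1,0,-0.005,0.1,0],[0,0,0.1,0,0,0.1,0],[0,0,0.1,0,0,0.1,0],[0,0,0.1,0,0,0.1,0],[0,0,0.1,0,0,0.1,0]]'
python3 - <<'E'
from h import *
o=env.get_obs();st();print(o["wrist_torque"])
E
```

```text
time_s: 30.55
tool_pos: [0.5684, -0.0445, 0.1845]
tool_rot: [-180.0, -0.4, 49.1]
force: [-3.4, -0.4, 4.3]
grip_width: 0.0181
30.6 [ 0.5684 -0.0445  0.1845] [-179.95     -0.3955   49.1167] [-3.3864 -0.3548  4.3113] 0.018071795986662347 [-24.0268  14.0655  29.8112 103.4629  -8.0943  64.3046  57.6596]
[-0.4092  0.7858  0.6326]
```

```bash
python3 -m creep '[[0,0,0.05,0,0,0.1,0],[0,0,0.05,0,0,0.1,0],[0,0,0.05,0,0,0.1,0]]'
python3 - <<'E'
from h import *
o=env.get_obs();st();print(o["wrist_torque"])
E
python3 -m creep '[[0,0,0.05,0,0,0.08,0],[0,0,0.05,0,0,0.06,0]]'
python3 - <<'E'
from h import *
o=env.get_obs();st();print(o["wrist_torque"])
E
```

```text
time_s: 30.85
tool_pos: [0.5689, -0.0443, 0.183]
tool_rot: [-179.9, -0.4, 31.3]
force: [-1.2, 2.4, 4.7]
grip_width: 0.0174
30.9 [ 0.5689 -0.0443  0.183 ] [-179.8751   -0.3896   31.2784] [-1.1529  2.4494  4.7131] 0.01735850670191655 [-26.0276  14.4332  32.1482 103.5829  -8.8449  64.1531  40.4259]
[0.1788 0.2763 0.2866]
time_s: 31.05
tool_pos: [0.569, -0.0443, 0.1828]
tool_rot: [-179.8, -0.3, 22.9]
force: [-4.3, -0.7, 6.9]
grip_width: 0.0178
31.1 [ 0.569  -0.0443  0.1828] [-179.8197   -0.346    22.8997] [-4.2735 -0.6995  6.9419] 0.017826075818744843 [-26.9914  14.6018  33.2918 103.599   -9.202   64.1869  32.3471]
[-0.534   0.9927  0.3005]
```

```bash
python3 -m creep '[[0,0,0,0,0,0,0],[0,0,0,0,0,0,0.5],[0,0,0,0,0,0,0.5],[0,0,0,0,0,0,0.5],[0,0,0,0,0,0,0.5],[0,0,-1,0,0,0,0.5],[0,0,-2,0,0,0,0.5],[0,0,-3,0,0,0,0.5],[0,0,-3,0,0,0,0.5],[0,0,-3,0,0,0,0.5],[0,0,0,0,0,0,0.5]]'
python3 - <<'E'
from h import *
st()
c=read("scene"); P=cloud(c); z=P[...,2]
m=(abs(P[...,0]-.568)<.06)&(abs(P[...,1]+.047)<.06)&(z>.135)&(z<.15); q=P[m]; print("bar",q.mean(0),q[:,2].max(),cv2.minAreaRect(q[:,:2].astype(np.float32)))
m=(abs(P[...,0]-.568)<.06)&(abs(P[...,1]+.047)<.06)&(z>.095)&(z<.115); q=P[m]; A=np.c_[q[:,:2]-[.568,-.047],np.ones(len(q))]; print("lid plane",np.linalg.lstsq(A,q[:,2],rcond=None)[0])
u,v=proj(c,[[.59,-.02,.09]])[0].astype(int); crop(c,(u-80,v-65,160,130),"s3",5)
E
```

```text
time_s: 32.15
tool_pos: [0.5684, -0.0464, 0.3085]
tool_rot: [-179.9, -0.3, 22.6]
force: [0.1, 0.4, 0.4]
grip_width: 0.0433
32.1 [ 0.5684 -0.0464  0.3085] [-179.8826   -0.3459   22.6123] [0.0842 0.4085 0.3561] 0.04330189595771559 [-28.5583   8.6234  34.3142  94.7628  -5.2317  77.8956  29.1441]
bar [ 0.5716 -0.0489  0.1427] 0.1469463408734225 ((0.5696770548820496, -0.04670002683997154), (0.01849883794784546, 0.07452308386564255), 22.329875946044922)
lid plane [-0.0056  0.0115  0.1052]
```

View pics/s3.png

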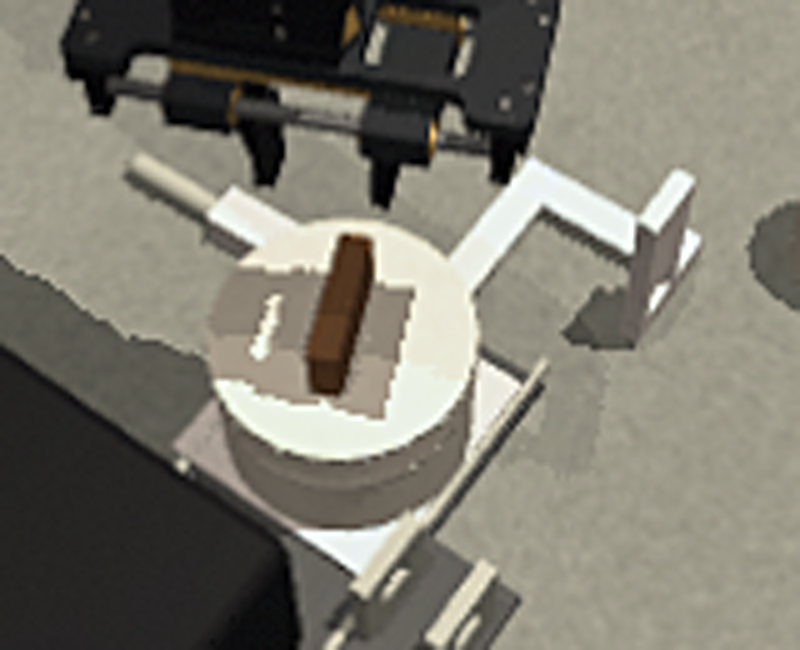

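The lid is level and home: lid top 0.105, bar at -67.7°. Next I'll shut the fingers and go behind the handle plate (+y side).

```bash
python3 -m creep '[[0,0,0,0,0,0.13,0],[0,0,0,0,0,0.13,0],[0,0,0,0,0,0.13,0],[1,-2.2,0,0,0,0,0],[1,-2.2,0,0,0,0,0],[1,-2.2,0,0,0,0,0],[1,-2.2,0,0,0,0,0],[1,-2.2,0,0,0,0,0],[1,-2.2,0,0,0,0,0],[1,-2.2,0,0,0,0,0],[1,-2.2,0,0,0,0,0],[1,-2.2,0,0,0,0,0],[1,-2.2,0,0,0,0,0],[0,0,0,0,0,0,0],[0,0,0,0,0,0,0]]'
python3 - <<'E'
from h import *
st();go((.668,.16,.155),0)
E
```

```text
time_s: 33.7
tool_pos: [0.67, 0.183, 0.2924]
tool_rot: [-180.0, 1.1, -0.9]
force: [-0.1, -1.2, -0.0]
grip_width: 0.0006
33.7 [0.67   0.183  0.2924] [-179.9989    1.0624   -0.8552] [-0.1241 -1.1817 -0.0131] 0.0005962146052028378 [-38.0182  26.2784  29.7277  75.977  -13.0238  82.0873  -9.7002]
turn [-0.0002  0.0185 -0.0149] shift cm [-0.2     2.3016 13.7436] shift if unturned [ 0.0892  2.3046 13.7442]
```

```bash
python3 -m creep '[[0,0.8,1,0,0.018,-0.015,0],[0,0.6,2,0,0,0,0],[0,0,3,0,0,0,0],[0,0,3,0,0,0,0],[0,0,2.5,0,0,0,0],[0,0,1.5,0,0,0,0],[0,0,0.7,0,0,0,0],[0,0,0,0,0,0,0]]'
python3 - <<'E'
from h import *
st();go((.668,.16,.155),0)
E
```

```text
time_s: 34.5
tool_pos: [0.6687, 0.1606, 0.1512]
tool_rot: [179.8, -0.0, -0.5]
force: [-0.3, 0.2, 0.0]
grip_width: 0.0005
34.5 [0.6687 0.1606 0.1512] [179.8414  -0.0078  -0.4678] [-0.2774  0.1522  0.0475] 0.000494848190238039 [-36.5805  30.2722  28.3877  87.2283 -14.9951  66.3547  -5.8905]
turn [ 0.0028 -0.0001 -0.0082] shift cm [-0.0721  0.059  -0.379 ] shift if unturned [-0.0716  0.0606 -0.3789]
```

```bash
python3 -m creep '[[0,1,-0.1,0,0,0,0],[0,1,-0.1,0,0,0,0],[0,1,0,0,0,0,0],[0,1.2,0,0,0,0,0],[0,1.2,0,0,0,0,0],[0,1.2,0,0,0,0,0],[0,1.2,0,0,0,0,0],[0,1.2,0,0,0,0,0],[0,1.2,0,0,0,0,0],[0,1.2,0,0,0,0,0]]'
python3 - <<'E'
from h import *
st();go((.668,-.088,.155),0)
E
```

```text
time_s: 35.5
tool_pos: [0.6687, 0.0618, 0.157]
tool_rot: [-178.2, -0.4, 0.4]
force: [0.0, 5.8, -1.3]
grip_width: 0.0004
35.5 [0.6687 0.0618 0.157 ] [-178.2272   -0.3698    0.4256] [ 0.0382  5.7807 -1.3144] 0.00039063644244849004 [-28.9029  27.8724  29.3102  90.0551 -16.4903  65.6552   4.7707]
turn [-0.031  -0.0063  0.0075] shift cm [-0.071  14.9796  0.2007] shift if unturned [-0.1835 14.9777 -0.264 ]
```

```bash
python3 -m creep '[[0,1.2,0,-0.015,0,0,0],[0,1.2,0,-0.01,0,0,0],[0,1.2,0,0,0,0,0],[0,1.2,0,0,0,0,0],[0,1.2,0,0,0,0,0],[0,1.2,0,0,0,0,0],[0,1.2,0,0,0,0,0],[0,1.2,0,0,0,0,0],[0,1.2,0,0,0,0,0],[0,1.2,0,0,0,0,0]]'
python3 - <<'E'
from h import *
st();go((.668,-.088,.155),0)
E
```

```text
time_s: 36.5
tool_pos: [0.6676, -0.0378, 0.157]
tool_rot: [-177.2, -0.2, 1.5]
force: [-1.8, 6.8, 0.8]
grip_width: 0.0002
36.5 [ 0.6676 -0.0378  0.157 ] [-177.2339   -0.1779    1.5176] [-1.7537  6.7583  0.8424] 0.00023854695248467258 [-20.5773  28.0758  30.2312  90.0537 -18.0091  66.4989  15.6007]
turn [-0.0483 -0.0025  0.0266] shift cm [0.0366 5.0189 0.2045] shift if unturned [-0.097   5.0221 -0.0382]
```

```bash
python3 -m creep '[[0,1.2,0,-0.02,0,0.01,0],[0,1.2,0,-0.02,0,0.01,0],[0,1,0,-0.01,0,0,0],[0,0.8,0,0,0,0,0],[0,0.6,0,0,0,0,0],[0,0.5,0,0,0,0,0],[0,0.5,0,0,0,0,0]]'
python3 - <<'E'
from h import *
st();go((.668,-.088,.155),0)
E
```

```text
time_s: 37.2
tool_pos: [0.6671, -0.0864, 0.1569]
tool_rot: [-178.8, -0.0, 0.8]
force: [0.9, 9.7, -0.4]
grip_width: 0.0007
37.2 [ 0.6671 -0.0864  0.1569] [-178.8055   -0.0323    0.7955] [ 0.8716  9.7028 -0.4194] 0.0006515145080664051 [-17.8514  28.8184  31.4551  89.3872 -17.1938  66.6459  18.1812]
turn [-0.0209 -0.0004  0.0139] shift cm [0.0863 0.1597 0.1937] shift if unturned [0.0839 0.1649 0.1904]
```

```bash
python3 -m creep '[[0,0.5,0,0,0,0,0],[0,0.5,0,0,0,0,0],[0,0.5,0,0,0,0,0]]'; python3 -m creep '[[0,0.5,0,0,0,0,0],[0,0.5,0,0,0,0,0],[0,0,0,0,0,0,0]]'
python3 - <<'E'
from h import *
c=read("scene");P=cloud(c);z=P[...,2];x=P[...,0];y=P[...,1]
for n in("scene","top"):
    c=read(n);P=cloud(c);z=P[...,2];x=P[...,0];y=P[...,1]
    m=(abs(x-.668)<.02)&(abs(y+.117)<.035)&(z>.115)&(z<.132); print("plate",P[m].mean(0),P[m].min(0),P[m].max(0)) if m.any() else 0
    m=(abs(x-.668)<.04)&(abs(y+.117)<.04)&(z>.06)&(z<.072); print("fork",P[m].min(0),P[m].max(0),m.sum())if m.any() else 0
E
```

```text
time_s: 37.5
tool_pos: [0.6673, -0.0875, 0.157]
tool_rot: [-177.5, 0.1, 1.4]
force: [-1.3, 10.8, 0.8]
grip_width: 0.0002
time_s: 37.8
tool_pos: [0.6672, -0.0873, 0.1575]
tool_rot: [-176.5, 0.3, 1.9]
force: [0.8, 1.1, -0.6]
grip_width: 0.0004
plate [ 0.6682 -0.1253  0.124 ] [ 0.6583 -0.1368  0.1153] [ 0.674  -0.0983  0.1289]
fork [ 0.6401 -0.1414  0.0602] [ 0.6957 -0.0911  0.0713] 184
```

```bash
python3 -m creep '[[0,0.3,0,-0.03,0,0.02,0],[0,0.8,0,-0.02,0,0,0],[0,1.2,0,0,0,0,0],[0,1.2,0,0,0,0,0]]'; python3 -m creep '[[0,0,0,0,0,0,0],[0,-1,-0.5,0,0,0,0],[0,-2,-1,0,0,0,0],[0,-2,-2,0,0,0,0],[0,-1,-3,0,0,0,0.5],[0,0,-3,0,0,0,0.5],[0,0,-3,0,0,0,0.5],[0,0,0,0,0,0,0.5]]';  python3 - <<'E'
from h import *
for n in("scene","top"):
    c=read(n);P=cloud(c);z=P[...,2];x=P[...,0];y=P[...,1]
    m=(abs(x-.668)<.02)&(abs(y+.117)<.045)&(z>.12)&(z<.132); print("plate",P[m].mean(0),P[m].min(0),P[m].max(0)) if m.any() else 0
    m=(abs(x-.668)<.04)&(abs(y+.117)<.04)&(z>.06)&(z<.072); print("fork",P[m].mean(0),P[m].min(0),P[m].max(0),m.sum())if m.any() else 0
    for lo,hi in ((.012,.02),(.02,.036)):
        m=(x>.34)&(x<.5)&(abs(y-.017)<.03)&(z>lo)&(z<hi); q=P[m]
        if len(q)>10: print("pin",q.min(0),q.max(0),cv2.minAreaRect(q[:,:2].astype(np.float32)))
    m=((x>.33)&(x<.51)&(abs(y-.017)<.05)&(z>.02)&(z<.036))
    q=P[m]; q=q[(q[:,0]>.43)]; print("head",q.mean(0) if len(q) else 0,len(q),cv2.minAreaRect(q[:,:2].astype(np.float32)) if len(q) else 0)
go((.455,.0175,.25),90)
E
```

```text
time_s: 38.35
tool_pos: [0.6679, -0.0886, 0.1574]
tool_rot: [-176.6, 0.8, 1.9]
force: [-7.2, 21.9, 7.3]
grip_width: 0.0004
time_s: 39.15
tool_pos: [0.6684, -0.0449, 0.2949]
tool_rot: [-177.6, 0.4, 1.2]
force: [0.8, -0.7, 0.1]
grip_width: 0.0246
plate [ 0.6683 -0.1183  0.1247] [ 0.6617 -0.1371  0.1209] [ 0.675  -0.0973  0.128 ]
fork [ 0.6718 -0.1193  0.0654] [ 0.6401 -0.1408  0.06  ] [ 0.6959 -0.092   0.0719] 181
pin [0.3579 0.0049 0.012 ] [0.4874 0.0312 0.0199] ((0.4230600893497467, 0.013874776661396027), (0.12924878299236298, 0.026222683489322662), 3.8074634075164795)
pin [0.3628 0.0055 0.02  ] [0.488  0.0329 0.0307] ((0.42558953166007996, 0.017813172191381454), (0.12529464066028595, 0.026758035644888878), 1.9124006032943726)
head [0.4596 0.0181 0.0263] 166 ((0.45937538146972656, 0.018941283226013184), (0.05768527835607529, 0.026758035644888878), 1.9124006032943726)
pin [ 0.3584 -0.0036  0.0122] [0.4827 0.0396 0.0199] ((0.4199734330177307, 0.019013695418834686), (0.1229296401143074, 0.03836124390363693), 4.271726608276367)
pin [0.3582 0.005  0.02  ] [0.4854 0.0314 0.0359] ((0.4219715893268585, 0.019946418702602386), (0.026324087753891945, 0.12693242728710175), 88.01934814453125)
head [0.4582 0.0179 0.0261] 143 ((0.4577263593673706, 0.018594976514577866), (0.02631860040128231, 0.0553654246032238), 88.56456756591797)
turn [-0.0444 -0.0233 -1.5504] shift cm [  6.1933 -21.1816   4.0494] shift if unturned [-20.9967  -6.4297   4.6058]
```

The carriage is home: it stalled at 22 N, and plate centre y -0.117 matches the fork's. Next is the pin: turn the tool to yaw -88 and go over its head.

```bash
python3 -m creep '[[0,-0.5,0,-0.04,0,0.14,0.7],[0,-0.5,0,0,0,0.14,0.7],[0,0,0,0,0,0.14,0.7],[0,0,0,0,0,0.14,0.7],[0,0,0,0,0,0.14,0.7],[0,0,0,0,0,0.14,0.7],[0,0,0,0,0,0.14,0.7],[0,0,0,0,0,0.14,0.7],[0,0,0,0,0,0.14,0.7],[0,0,0,0,0,0.14,0.7],[0,0,0,0,0,0.14,0.7],[0,0,0,0,0,0,0.7]]'
python3 - <<'E'
from h import *
st();go((.462,.0185,.2),-88.3)
E
```

```text
time_s: 40.45
tool_pos: [0.6601, -0.0458, 0.2737]
tool_rot: [177.8, -0.9, -91.7]
force: [0.3, 0.1, 0.8]
grip_width: 0.0609
40.5 [ 0.6601 -0.0458  0.2737] [177.8201  -0.8811 -91.735 ] [0.3266 0.0885 0.7696] 0.06086956051309377 [-33.9871  27.7759  49.5554  82.5208 -19.7403  81.2587 -75.8244]
turn [ 0.0385 -0.0142 -0.0602] shift cm [-7.0101 19.614   7.373 ] shift if unturned [-5.935  19.7073  8.038 ]
```

```bash
python3 -m creep '[[0,0,0,0.035,-0.014,-0.06,0.7],[-0.7,2,0.5,0,0,0,0.7],[-0.7,2,0.7,0,0,0,0.7],[-0.7,2,0.7,0,0,0,0.7],[-0.7,2,0.7,0,0,0,0.7],[-0.7,2,0.7,0,0,0,0.7],[-0.7,2,0.7,0,0,0,0.7],[-0.7,2,0.7,0,0,0,0.7],[-0.7,2,0.7,0,0,0,0.7],[-0.7,2,0.7,0,0,0,0.7],[-0.7,1.2,0.7,0,0,0,0.7],[0,0,0,0,0,0,0.7],[0,0,0,0,0,0,0.7]]'
python3 - <<'E'
from h import *
st();go((.462,.0185,.1),-88.3)
c=read("wrist"); np.savez("wp.npz",**c); cv2.imwrite("pics/w4.png",c["frame"])
P=cloud(c);z=P[...,2];x=P[...,0];y=P[...,1]
m=(x>.33)&(x<.51)&(abs(y-.017)<.06)&(z>.006)&(z<.05)
for a in np.arange(.35,.50,.01):
    t=P[m&(abs(x-a)<.004)]
    if len(t)>3: print(round(a,2),len(t),t[:,1].min().round(4),t[:,1].max().round(4),"zc",t[:,2].max().round(4),end="; ")
E
```

```text
time_s: 41.75
tool_pos: [0.4513, 0.0092, 0.1934]
tool_rot: [179.2, -0.7, -85.9]
force: [0.3, -0.4, 0.5]
grip_width: 0.0606
41.8 [0.4513 0.0092 0.1934] [179.1824  -0.6503 -85.8627] [ 0.3272 -0.3932  0.4628] 0.06057004190878414 [-54.7506  -3.5821  49.077  118.2033   3.6769  65.0268 -93.1946]
turn [ 0.014  -0.0117  0.0425] shift cm [-0.902  -1.0933  9.3438] shift if unturned [-0.9607 -1.2638  9.3164]
0.38 117 0.0111 0.0264 zc 0.0222; 0.39 132 0.0114 0.027 zc 0.0223; 0.4 132 0.0114 0.0273 zc 0.0222; 0.41 133 0.0118 0.0269 zc 0.022; 0.42 137 0.0117 0.0274 zc 0.0221; 0.43 207 0.0069 0.0326 zc 0.0278; 0.44 264 0.007 0.033 zc 0.0278; 0.45 266 0.0074 0.0326 zc 0.0276; 0.46 279 0.0073 0.0332 zc 0.0279; 0.47 288 0.0075 0.0335 zc 0.0277; 0.48 302 0.0078 0.0332 zc 0.028; 0.49 150 0.0083 0.0333 zc 0.027;
```

View pics/w4.png

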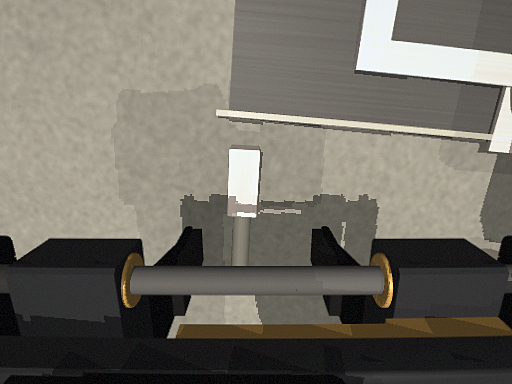

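The wrist view shows the pin head at (245,180) and the shank toward (242,240), shaded like a cylinder. The axis is centred on y≈0.0203 and runs at about 1°.

```bash
python3 -m creep '[[-0.5,-0.6,0.5,0.014,-0.012,0.05,0.7],[-0.4,-0.5,1,0,0,0,0.7],[-0.1,0,1.5,0,0,0,0.7],[0,0,1.5,0,0,0,0.7],[0,0,1.5,0,0,0,0.7],[0,0,1,0,0,0,0.7],[0,0,0.5,0,0,0,0.7],[0,0,0,0,0,0,0.7]]'
python3 - <<'E'
from h import *
d=dict(np.load("wp.npz")); P=cloud(d);z=P[...,2];x=P[...,0];y=P[...,1]
m=(x>.33)&(x<.51)&(abs(y-.0195-.017*(x-.44))<.003)
for a in np.arange(.36,.50,.01):
    t=P[m&(abs(x-a)<.005)]
    if len(t)>3: print(round(a,2),np.median(t[:,2]).round(4),end="; ")
m=(abs(x-.40)<.06)&(y<-.02)&(y>-.05)|(abs(x-.4)<.06)&(y>.05)&(y<.08); print("counter",np.nanmedian(z[m]))
st();go((.462,.0203,.0745),-88.9)
E
```

```text
time_s: 42.6
tool_pos: [0.4715, 0.015, 0.1187]
tool_rot: [-179.4, -0.4, -88.9]
force: [0.7, 0.3, 0.7]
grip_width: 0.061
0.38 0.0208; 0.39 0.0208; 0.4 0.0207; 0.41 0.0207; 0.42 0.0208; 0.43 0.026; 0.44 0.0261; 0.45 0.026; 0.46 0.026; 0.47 0.2211; 0.48 0.229; 0.49 0.0009; 0.5 0.0001; counter 0.00024270661554365303
42.6 [0.4715 0.015  0.1187] [-179.4021   -0.4279  -88.8547] [0.7274 0.2586 0.722 ] 0.061000294319557335 [-52.7559   7.4963  50.408  120.7355  -6.5843  54.0616 -87.6235]
turn [-0.0104 -0.0075  0.0008] shift cm [-0.5477  0.9377  4.4245] shift if unturned [-0.5814  0.9834  4.4103]
```

```bash
python3 -m creep '[[-0.3,0.5,0.3,-0.01,-0.007,0,0.7],[-0.2,0.4,1,0,0,0,0.7],[0,0,1.2,0,0,0,0.7],[0,0,1,0,0,0,0.7],[0,0,0.5,0,0,0,0.7],[0,0,0,0,0,0,0.7]]'
python3 - <<'E'
from h import *
st();go((.462,.0203,.0745),-88.9)
E
```

```text
time_s: 43.2
tool_pos: [0.4625, 0.0206, 0.0764]
tool_rot: [-179.9, 0.1, -88.8]
force: [0.1, 0.7, 0.3]
grip_width: 0.0614
43.2 [0.4625 0.0206 0.0764] [-179.9076    0.0791  -88.799 ] [0.1008 0.6597 0.2533] 0.061434448506918524 [-50.9524  11.9523  48.8744 123.2177 -11.9615  49.3829 -83.6626]
turn [-0.0016  0.0014  0.0018] shift cm [0.0314 0.0528 0.1862] shift if unturned [0.0316 0.0531 0.186 ]
```

Good. Lower 2 mm, close, lift.

```bash
python3 -m creep '[[0.03,0.05,0.25,0,0,0,0.7],[0,0,0,0,0,0,0],[0,0,0,0,0,0,0],[0,0,0,0,0,0,0],[0,0,0,0,0,0,0],[0,0,0,0,0,0,0],[0,0,0,0,0,0,0],[0,0,0,0,0,0,0],[0,0,0,0,0,0,0],[0,0,0,0,0,0,0]]' 50; python3 -m creep '[[0,0,-1,0,0,0,0],[0,0,-2,0,0,0,0],[0,0,-3,0,0,0,0],[0,0,-3,0,0,0,0],[0,0,-3,0,0,0,0],[0,0,-3,0,0,0,0],[0,0,0,0,0,0,0]]'
python3 - <<'E'
from h import *
st()
E
```

```text
time_s: 44.2
tool_pos: [0.463, 0.0202, 0.0745]
tool_rot: [-179.8, 0.1, -88.8]
force: [0.3, -0.1, -0.7]
grip_width: 0.0257
time_s: 44.9
tool_pos: [0.4611, 0.0179, 0.232]
tool_rot: [-179.9, -0.0, -89.1]
force: [0.1, 0.1, -2.0]
grip_width: 0.0255
44.9 [0.4611 0.0179 0.232 ] [-179.9442   -0.0141  -89.062 ] [ 0.1138  0.1444 -2.0468] 0.025467555354460904 [-56.9454  -5.9946  49.446  114.8589   4.8956  69.0629 -98.4654]
```

```bash
python3 -m creep '[[0,0,0,0,0,-0.14,0],[0,0,0,0,0,-0.14,0],[0,0,0,0,0,-0.14,0],[0,0,0,0,0,-0.14,0],[0,0,0,0,0,-0.14,0],[0,0,0,0,0,-0.14,0],[0,0,0,0,0,-0.14,0],[0,0,0,0,0,-0.14,0],[0,0,0,0,0,-0.14,0],[0,0,0,0,0,-0.14,0],[0,0,0,0,0,-0.14,0],[0,0,0,0,0,-0.14,0],[0,0,0,0,0,-0.14,0],[0,0,0,0,0,-0.14,0],[0,0,0,0,0,-0.14,0],[0,0,0,0,0,-0.14,0],[0,0,0,0,0,-0.14,0],[0,0,0,0,0,-0.14,0],[0,0,0,0,0,-0.14,0],[0,0,0,0,0,-0.14,0]]'
python3 - <<'E'
from h import *
st(); go((.52,-.117,.22),90)
E
```

```text
time_s: 46.9
tool_pos: [0.4504, 0.0106, 0.2217]
tool_rot: [-178.9, 0.4, 77.3]
force: [-0.0, 1.3, -1.4]
grip_width: 0.0257
46.9 [0.4504 0.0106 0.2217] [-178.8962    0.4041   77.3163] [-0.0154  1.2848 -1.3563] 0.025732880279196305 [-77.5796 -13.0946  67.2134 116.4503  12.7352  70.3532  61.8069]
turn [-0.02    0.0049 -0.2214] shift cm [-12.7552   6.9555   0.1702] shift if unturned [-10.9152   9.5894   0.0625]
```

```bash
python3 -m creep '[[0,2,0,0,0,0,0],[-1,2,0,0,0,-0.03,0],[-1,2,0,0,0,-0.03,0],[-1,1,0,-0.01,0,-0.03,0],[-1,0,0,-0.01,0,-0.03,0],[-1,0,0,0,0,-0.03,0],[-1,0,0,0,0,-0.03,0],[-1,0,0,0,0,-0.03,0],[0,0,0,0,0,0,0]]'
python3 - <<'E'
from h import *
st(); go((.516,-.06,.18),90)
E
```

```text
time_s: 47.8
tool_pos: [0.5078, -0.074, 0.2147]
tool_rot: [-179.4, -0.1, 90.3]
force: [-0.5, -0.6, -1.0]
grip_width: 0.0258
47.8 [ 0.5078 -0.074   0.2147] [-179.4106   -0.0549   90.2555] [-0.5063 -0.6173 -0.9813] 0.02581852337086516 [-58.1086  10.0758  69.7107 109.5262 -10.134   67.8606 105.5177]
turn [-0.0103 -0.0009  0.0045] shift cm [1.4004 0.825  3.4663] shift if unturned [1.3934 0.8668 3.4589]
```

```bash
python3 -m creep '[[0.3,0.2,0.5,-0.01,-0.09,0,0],[0.3,0.2,0.5,0,-0.09,0,0],[0,0,0.5,0,-0.08,0,0],[0,0,0.5,0,0,0,0],[0,0,0,0,0,0,0]]'
python3 - <<'E'
from h import *
st(); go((.51,-.09,.14),90,(180,15))
E
```

```text
time_s: 48.3
tool_pos: [0.5102, -0.0699, 0.1927]
tool_rot: [-180.0, 15.1, 89.9]
force: [0.8, -0.1, -1.5]
grip_width: 0.0259
48.3 [ 0.5102 -0.0699  0.1927] [-179.9666   15.1406   89.9108] [ 0.8248 -0.105  -1.5306] 0.025937774844881415 [-65.9865  12.6239  69.0758 112.2901   3.7739  62.5598  90.7362]
turn [-0.001   0.0025 -0.0015] shift cm [-0.5749 -0.0166  5.6066] shift if unturned [-0.5611 -0.0103  5.608 ]
```

```bash
python3 -m creep '[[-0.2,0,1,0,0,0,0],[-0.2,0,1.2,0,0,0,0],[-0.2,0,1.2,0,0,0,0],[0,0,1.2,0,0,0,0],[0,0,0.8,0,0,0,0],[0,0,0,0,0,0,0],[0,0,0,0,0,0,0]]'
python3 - <<'E'
from h import *
st(); go((.512,-.1011,.1014),90,(180,15))
E
```

```text
time_s: 49.0
tool_pos: [0.5089, -0.0955, 0.1376]
tool_rot: [-180.0, 14.9, 89.3]
force: [0.3, -0.2, -2.1]
grip_width: 0.0254
49.0 [ 0.5089 -0.0955  0.1376] [-179.9766   14.8815   89.347 ] [ 0.3333 -0.2192 -2.148 ] 0.025422710321552987 [-57.6777  18.6008  64.9202 115.1513  -2.3946  55.3935  96.5232]
turn [-0.0033 -0.0021 -0.011 ] shift cm [0.3934 0.3097 3.64  ] shift if unturned [0.3893 0.3175 3.6397]
```

```bash
python3 -m creep '[[0.2,0.15,0.5,0,0,-0.01,0],[0.1,0.1,0.8,0,0,0,0],[0,0,1,0,0,0,0],[0,0,0.8,0,0,0,0],[0,0,0.4,0,0,0,0],[0,0,0,0,0,0,0],[0,0,0,0,0,0,0]]'
python3 - <<'E'
from h import *
st(); go((.512,-.1011,.1014),90,(180,15))
for n in("scene","top","wrist"):
    c=read(n);P=cloud(c);z=P[...,2];x=P[...,0];y=P[...,1]
    for a in (.56,.57,.58,.59,.60,.61):
        t=P[(abs(x-a)<.006)&(abs(y+.117)<.025)&(z>.02)&(z<.07)]
        if len(t)>2: print(n,a,len(t),t.mean(0)[1:],t.min(0)[1:],t.max(0)[1:])
    if n=="wrist": cv2.imwrite("pics/w5.png",c["frame"])
    else:
        u,v=proj(c,[[.61,-.117,.05]])[0].astype(int); crop(c,(u-50,max(v-45,0),100,90),n+"5",5)
cv2.imwrite("pics/p5.png",np.hstack([cv2.resize(cv2.imread(f"pics/{f}.png"),(400,360)) for f in("scene5","w5")]))
E
```

```text
time_s: 49.7
tool_pos: [0.5124, -0.1012, 0.1002]
tool_rot: [-179.9, 14.9, 90.1]
force: [0.2, -0.2, -2.0]
grip_width: 0.0257
49.7 [ 0.5124 -0.1012  0.1002] [-179.8622   14.8522   90.0847] [ 0.2493 -0.1791 -1.9911] 0.025723125119933878 [-52.802   22.7712  60.9729 116.1922  -6.4352  51.0068  99.9661]
turn [-0.002  -0.0026  0.0014] shift cm [-0.0181 -0.0363 -0.1166] shift if unturned [-0.0178 -0.0366 -0.1166]
scene 0.56 27 [-0.1181  0.0463] [-0.1241  0.0416] [-0.1089  0.0507]
scene 0.57 28 [-0.1178  0.0461] [-0.1241  0.0414] [-0.1089  0.0504]
scene 0.58 28 [-0.1178  0.047 ] [-0.1233  0.0412] [-0.1095  0.051 ]
scene 0.59 30 [-0.1174  0.0468] [-0.1236  0.0417] [-0.1101  0.0506]
scene 0.6 27 [-0.1172  0.0468] [-0.1239  0.0427] [-0.1094  0.0502]
scene 0.61 29 [-0.1176  0.0464] [-0.1234  0.0405] [-0.1095  0.0502]
wrist 0.56 8 [-0.1135  0.0428] [-0.1226  0.0389] [-0.1081  0.0461]
```

View pics/p5.png

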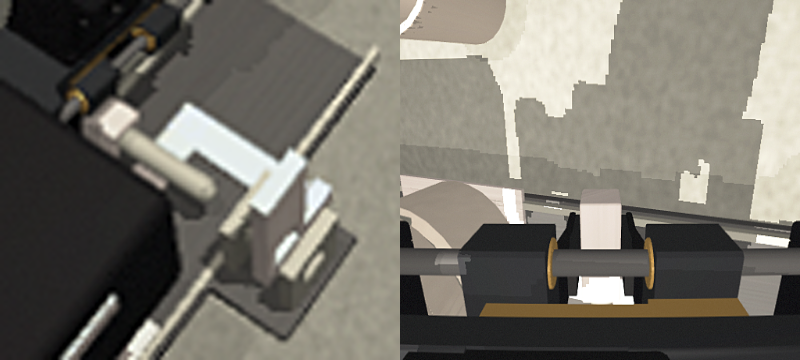

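The pin is held level with axis z≈0.042 and y≈-0.117, in line with the fork hole. In the scene half the tip is at (205,188), short of the fork. Now insert.

```bash
python3 -m creep '[[0,0.8,-0.05,0,0,0,0],[0,0.8,-0.05,0,0,0,0],[0,0.8,0,0,0,0,0],[0,0.6,0,0,0,0,0],[0,0,0,0,0,0,0]]'
python3 - <<'E'
from h import *
st(); go((.606,-.1011,.1014),90,(180,15))
E
```

```text
time_s: 50.35
tool_pos: [0.547, -0.0998, 0.1025]
tool_rot: [179.9, 14.8, 90.2]
force: [0.3, -0.2, -0.9]
grip_width: 0.0255
50.4 [ 0.547  -0.0998  0.1025] [179.9206  14.7984  90.1566] [ 0.2919 -0.1589 -0.9331] 0.025500998823540646 [-48.755   26.4347  58.0201 111.5008  -9.4658  52.3739 101.8835]
turn [ 0.0021 -0.0035  0.0026] shift cm [-0.0943  5.8978  0.1346] shift if unturned [-0.1103  5.8972  0.1466]
```

```bash
python3 -m creep '[[-0.08,0.5,0.1,0,0,0,0],[-0.03,0.8,0.05,0,0,0,0],[0,0.8,0,0,0,0,0],[0,0.6,0,0,0,0,0],[0,0,0,0,0,0,0]]'
python3 - <<'E'
from h import *
st(); go((.606,-.1011,.1014),90,(180,15))
E
```

```text
time_s: 50.85
tool_pos: [0.5764, -0.1015, 0.1009]
tool_rot: [180.0, 14.8, 90.2]
force: [0.1, -0.2, -1.6]
grip_width: 0.0252
50.9 [ 0.5764 -0.1015  0.1009] [179.9572  14.8188  90.165 ] [ 0.1153 -0.1952 -1.6048] 0.02524400044007274 [-45.1781  29.7935  55.6659 107.3447 -11.8457  53.5517 103.3646]
turn [ 0.0015 -0.0032  0.0028] shift cm [ 0.0239  2.9582 -0.0622] shift if unturned [ 0.0158  2.9583 -0.0578]
```

```bash
python3 -m creep '[[0.02,0.7,-0.05,0,0,0,0],[0,0.8,0,0,0,0,0],[0,0.7,0,0,0,0,0],[0,0.6,0,0,0,0,0],[0,0.5,0,0,0,0,0],[0,0,0,0,0,0,0]]'
python3 - <<'E'
from h import *
st(); go((.606,-.1011,.1014),90,(180,15))
E
```

```text
time_s: 51.45
tool_pos: [0.6061, -0.1013, 0.0997]
tool_rot: [-179.1, 14.7, 90.1]
force: [2.6, -0.0, 1.5]
grip_width: 0.0255
51.5 [ 0.6061 -0.1013  0.0997] [-179.0786   14.6871   90.122 ] [ 2.6015 -0.0034  1.5149] 0.02551263033210728 [-41.6383  33.4609  53.4441 102.281  -13.997   56.1996 104.3564]
turn [-0.0155 -0.0054  0.0021] shift cm [-0.0252 -0.0058 -0.1716] shift if unturned [-0.0243 -0.0086 -0.1717]
```

Nearly seated. I'll press to the shoulder and check the force.

```bash
python3 -m creep '[[0,0.3,-0.15,0,0,0,0],[0,0.4,0,-0.01,0,0,0],[0,0.4,0,0,0,0,0]]';python3 -m creep '[[0,0.5,0,0,0,0,0],[0,0.6,0,0,0,0,0]]'
python3 - <<'E'
from h import *
st()
c=read("scene");P=cloud(c);z=P[...,2];x=P[...,0];y=P[...,1]
u,v=proj(c,[[.64,-.117,.05]])[0].astype(int); crop(c,(u-50,v-45,100,90),"s6",6)
E
```

```text
time_s: 51.75
tool_pos: [0.6075, -0.1016, 0.0989]
tool_rot: [-178.1, 14.5, 90.0]
force: [-13.2, 4.5, 13.3]
grip_width: 0.0256
time_s: 51.95
tool_pos: [0.6094, -0.1018, 0.0984]
tool_rot: [-176.7, 14.2, 90.0]
force: [-19.6, 6.0, 17.9]
grip_width: 0.0257
52.0 [ 0.6094 -0.1018  0.0984] [-176.6797   14.2083   89.9762] [-19.6478   5.9807  17.8872] 0.025717665265869282 [-39.8262  35.1551  52.5091  99.8812 -14.7769  59.397  104.7702]
```

View pics/s6.png

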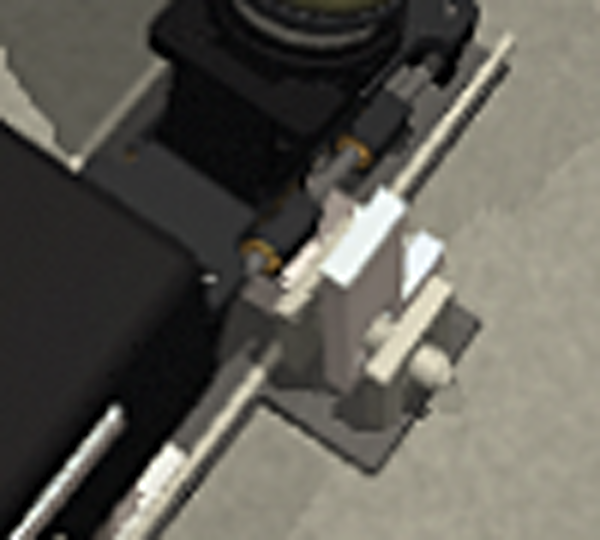

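The tip protrudes past the far fork plate at (432,365), and the axial force is 20 N, so the pin is against the shoulder. I'll relax the tilt, release and back off.

```bash
python3 -m creep '[[0,0.1,0,-0.03,0,0,0],[0,0.1,-0.1,-0.025,0,0,0],[0,0.3,-0.1,0,0.01,0,0],[0,0.3,0,0,0,0,0]]'
python3 - <<'E'
from h import *
st()
E
```

```text
time_s: 52.4
tool_pos: [0.6074, -0.1027, 0.0978]
tool_rot: [-178.3, 13.4, 89.9]
force: [-10.7, 4.1, 10.0]
grip_width: 0.0259
52.4 [ 0.6074 -0.1027  0.0978] [-178.3318   13.4445   89.8746] [-10.7164   4.1443  10.0062] 0.02587054640148063 [-40.0144  33.838   52.579  101.3944 -15.1374  57.3495 105.3112]
```

```bash
python3 -m creep '[[0,0,-0.2,0,-0.02,0,0],[0,0,0,0,0,0,0.6],[0,0,0,0,0,0,0.6],[0,0,0,0,0,0,0.6],[0,0,0,0,0,0,0.6],[0,0,0,0,0,0,0.6],[0,-0.2,-1,0,0,0,0.6],[0,-0.5,-2,0,0,0,0.6],[0,-1,-2,0,0,0,0.6],[0,-1,-2,0,0,0,0.6],[0,0,-2,0,0,0,0.6],[0,0,0,0,0,0,0.6]]'
python3 - <<'E'
from h import *
st()
for n in("scene","top","wrist"):
    c=read(n);P=cloud(c);z=P[...,2];x=P[...,0];y=P[...,1]
    m=(x>.55)&(x<.66)&(abs(y+.117)<.02)&(z>.05)&(z<.062); q=P[m]
    if len(q)>5: print(n,"head top",len(q),np.percentile(q,[1,50,99],axis=0))
    m=(x>.698)&(x<.74)&(abs(y+.117)<.02)&(z>.03)&(z<.06); q=P[m]
    if len(q)>3: print(n,"tip",q.min(0),q.max(0))
c=read("wrist"); cv2.imwrite("pics/w7.png",c["frame"])
E
```

```text
time_s: 53.6
tool_pos: [0.5848, -0.0789, 0.1944]
tool_rot: [-178.7, 14.7, 89.8]
force: [0.5, 0.9, 0.5]
grip_width: 0.0525
53.6 [ 0.5848 -0.0789  0.1944] [-178.7139   14.6667   89.8373] [0.5207 0.946  0.4519] 0.05246556398870524 [-50.1736  24.7516  59.8052 100.9583  -7.1393  65.6571  99.6834]
scene head top 82 [[ 0.596  -0.134   0.0501]
 [ 0.6234 -0.1232  0.0517]
 [ 0.6507 -0.1056  0.06  ]]
scene tip [ 0.698  -0.1252  0.0441] [ 0.709  -0.1118  0.0543]
top head top 9 [[ 0.5839 -0.1247  0.0501]
 [ 0.5899 -0.1173  0.0522]
 [ 0.6033 -0.1106  0.0572]]
wrist head top 562 [[ 0.5932 -0.1274  0.05  ]
 [ 0.6216 -0.1216  0.0512]
 [ 0.6334 -0.1085  0.0542]]
```

View pics/w7.png

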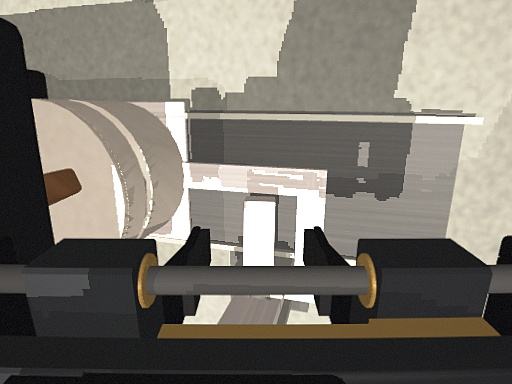

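Held and released. In w7 the head is at (260,230), running up to the fork. To be certain of seating I'll back off, measure, and nudge the head from behind with shut fingers.

```bash
python3 -m creep '[[0,-1.5,0,0,0,0,0],[0,-1.5,0,0,0,0,0],[0,-1.5,0,0,0,0,0],[0,-1.5,0,0,0,0,0],[0,0,0,0,0,0,0],[0,0,0,0,0,0,0],[0,0,0,0,0,0,0]]'
python3 - <<'E'
from h import *
st(); go((.54,-.1011,.107),90,(180,15))
for n in("scene","top","wrist"):
    c=read(n);P=cloud(c);z=P[...,2];x=P[...,0];y=P[...,1]
    m=(x>.56)&(x<.66)&(abs(y+.117)<.008)&(z>.045)&(z<.075)
    for a in np.arange(.576,.660,.004):
        t=P[m&(abs(x-a)<.002)]
        if len(t): print((round(a,3),np.median(t[:,2]).round(4)),end=" ")
    print(n)
E
```

```text
time_s: 54.5
tool_pos: [0.5184, -0.0811, 0.1872]
tool_rot: [-177.8, 15.1, 89.8]
force: [-0.3, 0.3, 0.3]
grip_width: 0.0048
54.5 [ 0.5184 -0.0811  0.1872] [-177.8447   15.0519   89.7908] [-0.286   0.3161  0.3419] 0.004781334991640388 [-59.2095  16.2705  64.9602 109.999    0.5212  63.907   94.2361]
turn [-0.0386  0.0008 -0.0035] shift cm [0.1403 2.1552 8.2644] shift if unturned [0.1554 2.4717 8.175 ]
(np.float64(0.58), np.float64(0.0464)) (np.float64(0.584), np.float64(0.0475)) (np.float64(0.588), np.float64(0.0481)) (np.float64(0.592), np.float64(0.048)) (np.float64(0.596), np.float64(0.0467)) (np.float64(0.6), np.float64(0.0485)) (np.float64(0.604), np.float64(0.0501)) (np.float64(0.608), np.float64(0.0497)) (np.float64(0.612), np.float64(0.0504)) (np.float64(0.616), np.float64(0.0492)) (np.float64(0.62), np.float64(0.0506)) (np.float64(0.624), np.float64(0.052)) (np.float64(0.628), np.float64(0.052)) (np.float64(0.632), np.float64(0.0509)) (np.float64(0.636), np.float64(0.0521)) (np.float64(0.64), np.float64(0.0653)) (np.float64(0.644), np.float64(0.0663)) (np.float64(0.648), np.float64(0.0653)) scene
top
(np.float64(0.592), np.float64(0.0487)) (np.float64(0.596), np.float64(0.0483)) (np.float64(0.6), np.float64(0.0484)) (np.float64(0.604), np.float64(0.0488)) (np.float64(0.608), np.float64(0.0493)) (np.float64(0.612), np.float64(0.0499)) (np.float64(0.616), np.float64(0.05)) (np.float64(0.62), np.float64(0.0503)) wrist
```

```bash
python3 -m creep '[[0,0.6,1,-0.02,0,0,0],[0,0.6,1.5,-0.018,0,0,0],[0.1,0.5,1.5,0,0,0,0],[0,0.3,1.5,0,0,0,0],[0,0,1.5,0,0,0,0],[0,0,1,0,0,0,0],[0,0,0.5,0,0,0,0],[0,0,0,0,0,0,0]]'
python3 - <<'E'
from h import *
st(); go((.571,-.1011,.099),90,(180,15))
E
```

```text
time_s: 55.45
tool_pos: [0.543, -0.1036, 0.1022]
tool_rot: [179.7, 15.3, 89.8]
force: [-0.4, -0.4, 0.9]
grip_width: 0.0005
55.5 [ 0.543  -0.1036  0.1022] [179.7049  15.273   89.83  ] [-0.4343 -0.4405  0.9242] 0.0004559990307865871 [-48.799   25.767   57.9075 112.1732  -8.2165  51.8    100.8495]
turn [ 0.0044  0.0048 -0.0029] shift cm [0.3251 2.7994 0.2467] shift if unturned [0.3343 2.7974 0.2573]
```

```bash
python3 -m creep '[[0.2,0.5,0.2,0,0,0,0],[0.1,0.6,0.1,0,0,0,0],[0,0.5,0,0,0,0,0],[0,0.4,0,0,0,0,0],[0,0.4,0,0,0,0,0]]'; python3 -m creep '[[0,0.5,0,0,0,0,0],[0,0.5,0,0,0,0,0]]'; python3 -m creep '[[0,0.6,0,0,0,0,0],[0,0.8,0,0,0,0,0]]'
python3 - <<'E'
from h import *
st()
E
```

```text
time_s: 55.95
tool_pos: [0.5683, -0.1005, 0.0996]
tool_rot: [179.9, 15.2, 89.9]
force: [-11.3, 1.5, 5.6]
grip_width: 0.0004
time_s: 56.15
tool_pos: [0.5697, -0.1015, 0.0981]
tool_rot: [-178.8, 15.1, 89.8]
force: [-12.9, 2.3, 11.9]
grip_width: 0.0005
time_s: 56.35
tool_pos: [0.5717, -0.1025, 0.0964]
tool_rot: [-176.9, 14.8, 89.8]
force: [-24.7, 6.2, 22.4]
grip_width: 0.0005
56.4 [ 0.5717 -0.1025  0.0964] [-176.8854   14.8247   89.7818] [-24.7008   6.2013  22.3997] 0.0004824012426122505 [-43.3019  31.2941  54.188  105.7085 -11.786   56.7836 102.8728]
```

The pin sits firm at 25 N. Withdraw and do the final check.

```bash
python3 -m creep '[[0,-0.3,-0.1,0,0,0,0],[0,-1,0,0,0,0,0],[0,-1.5,-0.5,0,0,0,0],[0,-1,-2,0,0,0,0],[0.5,0,-3,0,0,0,0],[1,0,-3,0,0,0,0],[2,0,-3,0,0,0,0],[2,0,-2,0,0,0,0],[2,0,0,0,0,0,0],[2,0,0,0,0,0,0],[2,0,0,0,0,0,0],[2,0,0,0,0,0,0],[2,0,0,0,0,0,0],[0,0,0,0,0,0,0],[0,0,0,0,0,0,0]]'
python3 - <<'E'
from h import *
st()
for n in("scene","top"):
    c=read(n);P=cloud(c);z=P[...,2];x=P[...,0];y=P[...,1]
    m=(x>.56)&(x<.66)&(abs(y+.117)<.010)&(z>.042)&(z<.075)
    for a in np.arange(.572,.660,.004):
        t=P[m&(abs(x-a)<.002)]
        if len(t): print(round(float(a),3),round(float(np.median(t[:,2])),4),end="; ")
    m=(x>.698)&(x<.74)&(abs(y+.117)<.02)&(z>.03)&(z<.06); q=P[m]
    if len(q): print(n,"tip",q.min(0),q.max(0))
    m=(abs(x-.668)<.02)&(abs(y+.117)<.045)&(z>.12)&(z<.132); print("plate",P[m].mean(0))
    hsv=cv2.cvtColor(c["frame"],cv2.COLOR_BGR2HSV)
    if n=="top":
        for mm,s,ce in blobs((hsv[...,0]<20)&(hsv[...,1]>110)&(z<.04),20): print("brown",ce,s[4],plane(c,[ce],.02))
    else:
        u,v=proj(c,[[.63,-.117,.05]])[0].astype(int); a=cv2.resize(c["frame"][v-40:v+40,u-50:u+50],(500,400),interpolation=cv2.INTER_CUBIC)
c=read("scene"); cv2.imwrite("pics/f.png",np.hstack([a,cv2.resize(c["frame"],(300,400))]))
E
```

```text
time_s: 57.85
tool_pos: [0.5391, 0.0905, 0.1916]
tool_rot: [-177.1, 14.6, 89.6]
force: [-0.3, 0.5, 0.7]
grip_width: 0.0002
57.9 [0.5391 0.0905 0.1916] [-177.1479   14.6392   89.5762] [-0.3186  0.5248  0.716 ] 0.00022602192261032605 [-67.6008  22.4621  58.9219 102.9481  -5.5489  70.7118  81.5297]
0.58 0.0471; 0.584 0.0479; 0.588 0.0479; 0.592 0.0483; 0.596 0.0486; 0.6 0.0487; 0.604 0.0483; 0.608 0.0488; 0.612 0.0485; 0.616 0.0493; 0.62 0.0498; 0.624 0.0511; 0.628 0.0517; 0.632 0.0507; 0.636 0.0523; 0.64 0.066; 0.644 0.0664; 0.648 0.0658; 0.652 0.0583; scene tip [ 0.6981 -0.1246  0.0407] [ 0.7088 -0.1114  0.0546]
plate [ 0.6683 -0.1181  0.1248]
0.576 0.0483; 0.58 0.0463; 0.584 0.0445; 0.588 0.0493; 0.592 0.046; 0.596 0.0459; 0.6 0.046; 0.604 0.046; 0.608 0.0495; 0.612 0.0502; 0.616 0.0488; 0.62 0.0497; 0.624 0.0522; 0.628 0.0535; 0.632 0.0555; 0.636 0.0541; 0.64 0.0497; 0.644 0.0596; 0.648 0.0686; 0.652 0.064; 0.66 0.0513; top tip [ 0.7008 -0.1238  0.0456] [ 0.711  -0.1117  0.0567]
plate [ 0.6691 -0.117   0.1249]
brown [225.1488  33.8895] 5747 [[1.08   0.3089 0.02  ]]Traceback (most recent call last):
  File "<stdin>", line 17, in <module>
    return _nx.concatenate(arrs, 0, dtype=dtype, casting=casting)
           ~~~~~~~~~~~~~~~^^^^^^^^^^^^^^^^^^^^^^^^^^^^^^^^^^^^^^^
ValueError: all the input arrays must have same number of dimensions, but the array at index 0 has 1 dimension(s) and the array at index 1 has 3 dimension(s)
```

Run:
```python
from h import *
c=read("scene"); t=read("top")
u,v=[int(i) for i in proj(c,[[.63,-.117,.05]])[0]]; print(u,v)
a=cv2.resize(c["frame"][v-36:v+36,u-48:u+48],(400,300),interpolation=cv2.INTER_CUBIC)
r=np.hstack([a,np.zeros((300,400,3),np.uint8)])
cv2.imwrite("pics/f.png",np.vstack([np.hstack([cv2.resize(c["frame"],(400,300)),cv2.resize(t["frame"],(400,300))]),r]))
```

```text
229 304
```

View pics/f.png

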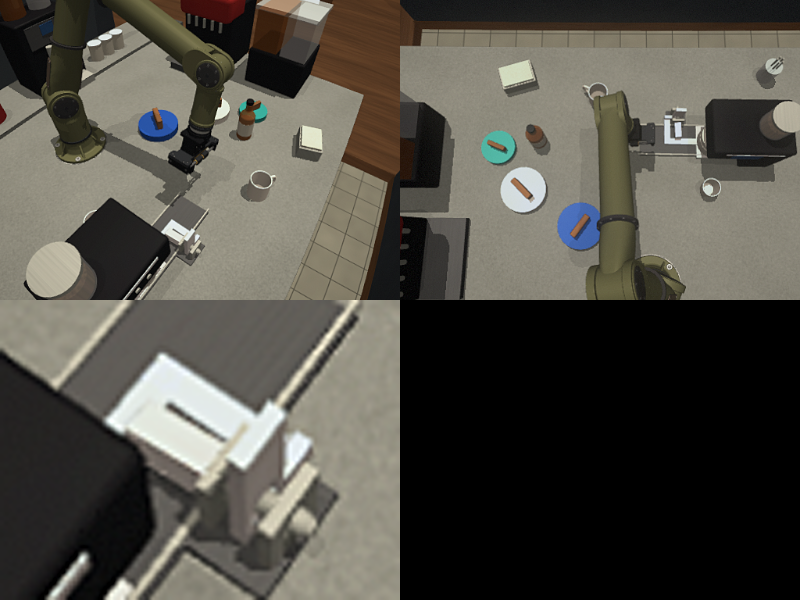

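The pin head is flush with the fork, its tip is through the far plate, the canister is under the head and the bystanders are in place. No carton is left on the counter.

```bash
python3 -c "
from cell import order
print(order.sign_off())"
```

```text
the job is handed in; nothing more can be done
None
```

The dispenser is refilled, closed, slid home and pinned, and the job was handed in after about 58 s of robot time; sign-off gave no verdict.

**What I did:**
- **Cartons:** I put both cartons into the canister; there was no third.
- **Lid:** I took the smaller white lid, set it on the mouth and turned it back until it dropped into the gaps. I then screwed it down to 22 mm below the rim, bar at about -68°, inside the 56–70° home window but near its end.
- **Carriage:** I pushed it until it stalled at about 22 N. The handle plate lines up with the fork at y ≈ -0.117.
- **Pin:** I inserted it, then pressed its head from behind to about 25 N.

**Last checks:**
- **Pin:** The tip is at x = 0.709 to 0.711 against 0.711 expected when seated. The head droops a few degrees in the hole clearance and looks flush with the fork.
- **Scene:** No carton is left on the counter, and the mug, syrup bottle and sugar pot look where they were. I checked those three only by eye.
- **Robot:** It touches nothing.

**What went wrong or disagreed:**
- **First grasp:** I lifted before the slow fingers had closed, and the retry tipped that carton onto its edge.
- **Lid centring:** The camera check with the lid held over the canister was unreliable, so I relied on contact forces and height.
- **Pin tilt:** The pin lay level on the counter rather than tip-down by 4° as described.

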